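Open an air sampler and uncover its filter holder

TASK

Get the portable air sampler on the desk ready for a filter change: swing its lid up, flip up the stay inside the case and let the lid down gently until it rests on the stay and holds by itself. Only then take the round cover off the filter holder (press it down against its spring, twist it a quarter turn anticlockwise, lift it off; never force it) and lay it the right way up on the free desk beside the case. Leave the cup, the marker and the phone as they are.

Things in the scene. Friction and masses are not known exactly. Their poses are not given: they have to be found in the camera images.
- air_sampler: grey plastic instrument case, 220 mm deep (its x), 160 mm wide (its y), base 70 mm high, 106 mm with the lid shut; fixed to the desk, which ends 0.53 m ahead of the robot. Origin: centre of its underside; x points to the hinge side, -x to the front with the handle. Inner floor 37 mm above the desk, walls 4 mm. A 59 mm high pump with a gauge stands at case x = 35 to 97, y = -5 to 57 mm
- lid (a joint): angle of the lid, rad: 0 shut, grows as it opens, 1.92 is the rear stop. It turns freely about the case's y axis through point lid_hinge and weighs about 0.35 kg. Let go, it falls shut from below about 1.35 rad, leans back against the rear stop from above about 1.5 rad, and rests on the raised stay at about 1.2 rad; the stay passes under it only when it is open beyond about 1.45 rad
- lid_handle (a point): middle of the black round handle bar of the lid: 10 mm thick, 80 mm clear length, along the case's y, 35 mm in front of the lid's front face, 88 mm above the desk and 255 mm from the hinge when shut. The point's x, y, z are the lid's own: -x points from the hinge to the handle
- lid_hinge (a point): point on the lid's hinge line, at the top of the case's rear wall, 70 mm above the desk, in the middle of its width
- stay (a joint): angle of the stay, rad: 0 lying forward inside the case, grows as it is flipped up and to the rear about the case's y axis through point stay_pivot, 1.55 is its stop just past upright, where it stands by itself. It moves lightly.
- stay_pivot (a point): pivot of the stay, on a bracket inside the case, 60 mm above the desk, at case x = +55, y = -55 mm
- stay_knob (a point): centre of the black knob at the free end of the stay, a cylinder 14 mm in diameter and 16 mm long, along the case's y. With the stay lying it is 122 mm in front of the pivot and 28 mm above it, so 88 mm above the desk and 18 mm above the case's rim; with the stay up it is about 182 mm above the desk. The stay is a cranked steel rod 8 mm thick
- keeper (a point): open channel in a black block inside the lid, 33 x 20 mm, 116 mm from the hinge, into which the knob enters when the lid is let down on the raised stay: its floor bears on the knob, its two lips (11 mm high, 21 mm apart) hold it. The point is the centre of the channel's floor; z points to the lid's outside
- cover_grip (a point): centre of the grip bar on the filter holder's black round cover; the bar is 52 mm long (the point's y), 14 mm thick (its x) and 20 mm high. The point is 10 mm above the cover's top, 36 mm above its lower edge. On the holder the bar lies along the case's y
- cover: the cover, 80 mm across, 26 mm high with its knurled skirt, 80 g; origin: centre of its lower edge, z up. Inside, two tabs sit in notches under two lugs; a spring pushes it up with 4 N. Pressed down 6 to 10 mm (8 to 10 N; it bottoms hard at 11 mm) it turns anticlockwise seen from above and is free from 0.95 rad on, a quarter turn is best; clockwise it is blocked; unpressed it is blocked too
- cup: bystander: clear specimen cup with a plain white lid, 58 mm across, 65 mm high; origin at the centre of its underside
- marker: bystander: board marker lying on the desk, 138 x 18 mm; origin at its underside
- phone: bystander: black phone lying on the desk, 150 x 71 x 8 mm; origin at the centre of its underside

How it is judged:
On the way, in this order (a step that is already met when the one before it is completed fails the run):
1. the lid rests on its raised stay, the knob in the keeper, let go by the robot, with the cover still locked on the holder (value of joint stay above 1.38 rad and value of joint lid between 1.12 and 1.34 rad and distance between keeper and stay_knob below 0.012 m and contact force between the fingers and anything else below 0.3 N and z of cover_grip in the frame of air_sampler below 0.092 m and angle between the y axis of cover and the y axis of air_sampler, either way round below 0.35 rad), for 0.2 s.
2. the cover is free of the lugs and lifted clear of the holder (z of cover_grip in the frame of air_sampler above 0.115 m), for 0.1 s.
At the end, for the whole second after the job is handed in: The lid stands at 1.12 to 1.34 rad, resting on the raised stay (stay beyond 1.38 rad, knob within 12 mm of the centre of the keeper's floor); the cover lies still on the desk beside the case, right way up (within 0.1 rad), its grip's centre 30 to 42 mm above the desk (value of joint stay above 1.38 rad and value of joint lid between 1.12 and 1.34 rad and distance between keeper and stay_knob below 0.012 m and height (world z) of cover_grip between 0.03 and 0.042 m and angle between cover_grip's own z axis and vertical below 0.1 rad and linear speed of cover below 0.02 m/s); the robot touches nothing.
It fails at once if the lid is let fall shut (it drops faster than 3 rad/s) (velocity of joint lid below -3 rad/s).
It fails at once if the cover is dropped or thrown (faster than 1.2 m/s) (linear speed of cover above 1.2 m/s).
It fails at once if the cup, the marker or the phone is pushed away (more than 30 mm) (distance of any of cup, marker, phone from where it was at the start of the episode above 0.03 m).
It fails at once if the cover is forced against its holder (over 150 N) (contact force between cover and air_sampler above 150 N).
It also fails if it takes over 72 s, if anything falls off the work surface, if the arm or the gripper's body presses on something with over 40 N, if the wrist force passes 120 N, or if a joint passes its speed limit or range.

ROBOT

A 7-joint arm with a two-finger parallel gripper is mounted at the origin on the work surface; the furniture and walls round the work are solid. World frame = base frame: x ahead of the robot, y to its left, z up, the work surface at z = 0. Lengths are in m, angles in rad, forces in N, time in s.
With the tool pointing down it reaches from about 0.35 to 0.9 m from the base axis. Payload 8.1 kg.
Tool frame: the origin (TCP) lies at the very end of the fingers, on their centre line; the grasp point (between the pads) lies 19 mm behind it; z points along the fingers, y is the direction in which the jaws open and shut (so a half turn about z gives the same grasp; the last joint's range is limited). The gripper opens to 92 mm and grips with 3 to 60 N. Pads are 19 mm wide; open, the fingers measure 130 mm over their backs; the gripper's body (75 mm by 190 mm) begins 47 mm behind the grasp point.
Start: joints at [1.21, 0.434, 0.025, 1.573, -0.012, 1.134, -0.075], TCP at [0.159, -0.604, 0.227] pointing down, gripper open.
Joint ranges: [-2.62, 2.62], [-0.44, 2.09], [-1.27, 1.32], [0.08, 2.57], [-1.32, 4.46], [0.12, 2], [-2.74, 2.74]. Speed limits (rad/s): [2.22, 2.22, 3.01, 3.01, 3.14, 3.14, 3.14].

INTERFACE

Orientations are given as a rotation vector (axis times angle).
In Python, from cell import observe, get_image, sign_off gives the robot as it stands.
- The arm moves only by the tool arm_command, never from a script. Its argument "deltas" is a list of rows, each an object with "xyz": the shift along the tool's x, y, z in cm, a list of three; "turn": the turn about the tool's z in degrees; "jaw": the closure in counts, from 0 (fully open) to 255 (shut). A call has 1 to 5 rows; each row is the pose to reach, as a shift and turn from the pose measured when the call began, along the tool's axes at that moment; what a row does not reach only later rows make up. A row lasts 1/12 s, in which the tool goes at most 41.7 mm and 7.16 degrees, less where a joint would pass 70% of its speed; a pose out of reach is approached as far as the arm can. A call with a gripper value outside its range is refused whole. The fingers move at their own pace and stop on an object; "force" is the grip in N (left out, the last holds). Time passes only in rows, so rows that repeat a pose let the fingers close. It gives the time, the measured TCP pose, the force and the opening at its end, in the units of the state.
- observe(): the state, without advancing time (a new reading comes with each control period).
- get_image(name): name is "scene" or "top" or "wrist"; returns a dict with "frame" (384x512x3 uint8, red, green, blue), "depth" (384x512 float32, m along the optical axis (not along the pixel's ray), 0 where there is no reading), "camera_matrix" (3x3 intrinsics, pixels), "cam_to_world" (4x4, takes a point from camera to world coordinates). Camera axes: x right, y up, looking along -z (the intrinsics and any distortion apply to the point x, -y, -z); pixel columns grow to the right and rows downward; lengths in m; the calibration is good to about 2 mm. The wrist camera is an equidistant fisheye: a pixel r from the principal point sees the ray r / f radians off the axis. A picture is of the moment at which its call begins.
- sign_off(): hands the job in, once; it reports no verdict.
The state is a dict: "clock": time; "joints": joint angles; "dq": joint speeds; "joint_efforts": joint torques, N m; "position": TCP position; "ee_rot": TCP orientation; "force": force on the tool from outside, world axes, zero at the start; "ft_torque": the same for the moment, N m; "width": opening from 0.0 (shut) to 1.0 (fully open).
Only numpy, scipy, OpenCV 4.12 (cv2) and the standard library are available. Lean on these libraries where they do the work, as an engineer would, in place of code of your own. Each camera call takes 0.05 s, during which the arm holds its last target.

## Working session

There is one attempt and no reset: what is moved stays moved. The work goes in short steps, Python scripts to look and compute and a tool call to move; the robot and the scene stay as the last step left them, time stands still between calls to the robot, and variables do not carry over. Pictures are saved under pics/ and viewed, and the job is handed in when it is done.

Besides the shell and the picture viewer there is one more tool, called after ">>>" as name([rows], argument=value, ...), one row to a line, values as JSON. arm_command: Moves the arm, as the interface text tells. Its arguments: {"type":"object","properties":{"deltas":{"type":"array","items":{"type":"object","properties":{"xyz":{"type":"array","items":{"type":"number"}},"turn":{"type":"number"},"jaw":{"type":"number"}}}},"force":{"type":"number"}},"required":["deltas"]}

```bash
ls; mkdir -p pics; cat > h.py <<'E'
import numpy as np, cv2
from scipy.spatial.transform import Rotation as R
from cell import observe, get_image
def snap(n,fn):
    d=get_image(n); cv2.imwrite('pics/'+fn+'.png',d['frame'][:,:,::-1]); np.savez('pics/'+fn+'.npz',**d); return d
def pts(d):
    K=d['camera_matrix'];h,w=d['depth'].shape
    u,v=np.meshgrid(np.arange(w),np.arange(h));z=d['depth']
    P=np.stack([(u-K[0,2])/K[0,0]*z,-(v-K[1,2])/K[1,1]*z,-z,np.ones_like(z)],-1)
    return (P@np.array(d['cam_to_world']).T)[...,:3]
E
python3 - <<'E'
from h import *
print(observe())
for n in('scene','top','wrist'):
    d=snap(n,n+'0'); print(n,d['camera_matrix'],d['cam_to_world'])
E
```

```text
pics
{'clock': 0.0, 'joints': array([ 1.21039514,  0.43519212,  0.02499979,  1.57409336, -0.011594  ,
        1.13397404, -0.07509939]), 'dq': array([ 1.35524626e-03, -1.06543522e-03, -3.92277958e-04, -1.08774364e-03,
        1.42451790e-05,  6.59236084e-04,  9.48873077e-04]), 'joint_efforts': array([-6.41357528e-04, -6.67850661e+01,  9.84807909e-01, -3.14467871e+01,
       -6.05798140e-02,  4.29831748e-02,  1.67193812e-04]), 'position': array([ 0.15914786, -0.60388153,  0.22596589]), 'ee_rot': array([-3.11407843e+00, -4.03500629e-01,  5.46551801e-04]), 'force': array([ 0.10384455, -0.65637814,  0.35087921]), 'ft_torque': array([0.00790947, 0.00778434, 0.04846667]), 'width': 1.0032582741544671}
scene [[418.50582186   0.         252.31143157]
 [  0.         418.50582186 189.51629291]
 [  0.           0.           1.        ]] [[-0.89208859  0.29463211 -0.34259287  0.04508544]
 [-0.4518158  -0.59229159  0.66712304  0.7477299 ]
 [-0.00635901  0.74992172  0.66149601  0.80867256]
 [ 0.          0.          0.          1.        ]]
top [[380.00592337   0.         255.50116155]
 [  0.         380.00592337 194.407662  ]
 [  0.           0.           1.        ]] [[-0.02339607  0.9913405  -0.12921543  0.26016833]
 [-0.99968826 -0.02207178  0.01167138  0.0310056 ]
 [ 0.0087183   0.12944821  0.99154786  1.18853752]
 [ 0.          0.          0.          1.        ]]
wrist [[297.31863964   0.         256.59911919]
 [  0.         297.31863964 198.0452437 ]
 [  0.           0.           1.        ]] [[ 0.25494341  0.91925194  0.2999662   0.24137814]
 [-0.96695367  0.24304306  0.07701088 -0.58272383]
 [-0.0021123  -0.30968683  0.95083627  0.38343046]
 [ 0.          0.          0.          1.        ]]
```

View pics/scene0.png

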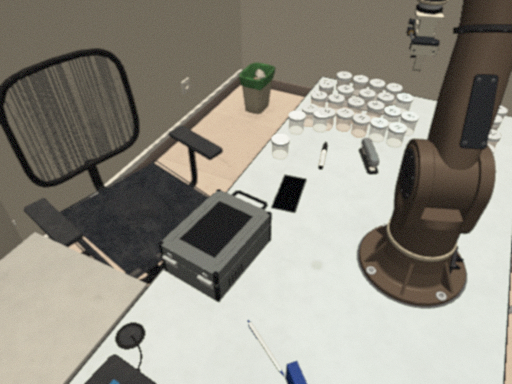

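View pics/top0.png

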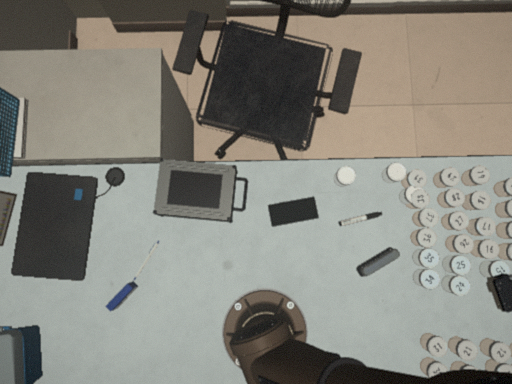

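View pics/wrist0.png

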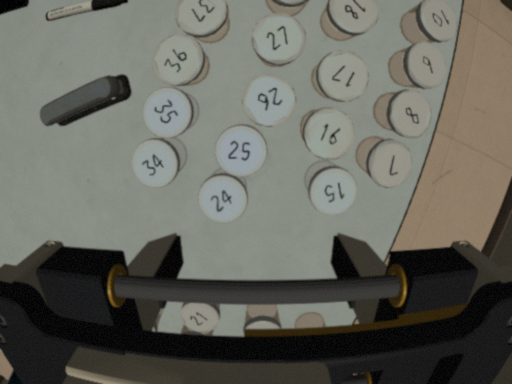

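Top view: the case is at px (155–237, 160–220), its handle at (243,195) towards world −y, so the hinge is at world +y. The phone is at (293,211), the marker at (360,218) and the cup at (345,176).

```bash
python3 - <<'E'
from h import *
for n in('top','scene'):
    d=np.load(f'pics/{n}0.npz');P=pts(d)
    m=(P[...,2]>.095)&(P[...,2]<.115)&(P[...,1]>-.05)&(P[...,1]<.4)&(P[...,0]>.3)&(P[...,0]<.6)
    q=P[m]; 
    r=cv2.minAreaRect(q[:,:2].astype(np.float32)*1000);print(n,m.sum(),np.median(q[:,2]),r,cv2.boxPoints(r))
    m=(P[...,2]>.075)&(P[...,2]<.097)&(P[...,1]>-.05)&(P[...,1]<.1)&(P[...,0]>.3)&(P[...,0]<.6)
    q=P[m]; print('handle',len(q),q.min(0),q.max(0),np.median(q,0))
    for nm,(u,v) in dict(phone=(293,211),marker=(360,218),cup=(345,176)).items():
        if n=='top':print(nm,P[v,u])
    c=cv2.resize(d['frame'][140:240,140:270] if n=='top' else d['frame'][180:300,150:280],None,fx=5,fy=5)[:,:,::-1]; cv2.imwrite(f'pics/{n}0c.png',c)
E
```

```text
top 4246 0.10586677334897077 ((418.88763427734375, 176.4061279296875), (257.46441650390625, 163.47169494628906), 83.31098937988281) [[322.7134   58.07081]
 [485.07236  39.02958]
 [515.0619  294.74146]
 [352.7029  313.78268]]
handle 207 [0.32791647 0.04197217 0.07506471] [0.48227539 0.09950802 0.09679462] [0.40476284 0.05506301 0.09123392]
phone [ 0.3590379  -0.09829173  0.01051834]
marker [ 0.33197087 -0.30342081  0.01926565]
cup [ 0.45656711 -0.2528391   0.06404978]
scene 5213 0.10657223506958513 ((419.5284423828125, 178.25698852539062), (255.38522338867188, 165.1792755126953), 83.16021728515625) [[322.31927   61.309036]
 [486.32294   41.637283]
 [516.7376   295.20496 ]
 [352.73395  314.8767  ]]
handle 176 [0.32815113 0.04172569 0.07547963] [0.45537781 0.09996733 0.09694263] [0.39972769 0.05304903 0.09174452]
```

View pics/top0c.png

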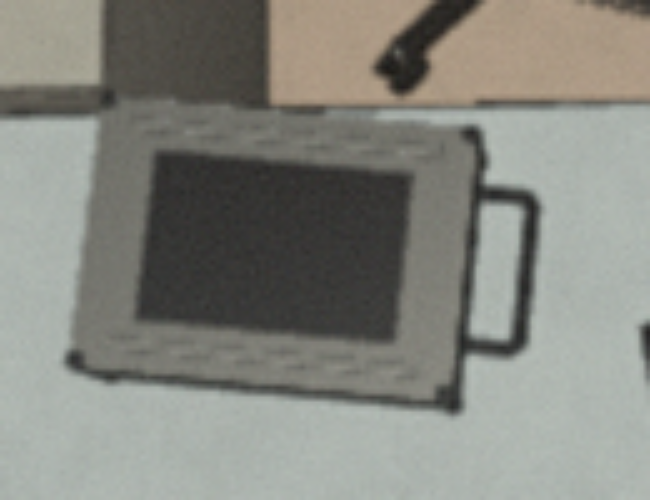

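```bash
cat >> h.py <<'E'
O=np.array([.4215,.1972]);YAW=np.radians(83.25)
X=np.array([np.cos(YAW),np.sin(YAW)]);Y=np.array([-X[1],X[0]])
def W(cx,cy,z): return np.r_[O+cx*X+cy*Y,z]
def case(p): p=np.asarray(p);d=p[:2]-O;return np.r_[d@X,d@Y,p[2]]
def goto(p,yaw=None):
    s=observe();M=R.from_rotvec(s['ee_rot']).as_matrix()
    dl=M.T@(np.asarray(p)-s['position'])*100
    cur=np.degrees(np.arctan2(M[1,1],M[0,1]))
    t=0 if yaw is None else -((yaw-cur+180)%360-180)
    print('clk %.2f'%s['clock'],'pos',s['position'].round(4),'yawY %.1f'%cur,'-> cm',dl.round(2),'turn %.1f'%t,'tilt',M[2,2].round(4),'j',s['joints'].round(2),'F',s['force'].round(1),'w %.3f'%s['width'])
def handle(th,extra=0):
    ph=th+np.arctan2(18,255);r=.2556
    return W(.110-r*np.cos(ph),0,.07+r*np.sin(ph)+extra)
E
python3 -c "
from h import *
print(handle(0)); goto([.405,.053,.2],83.3)"
```

```text
[0.40446112 0.05323925 0.08799757]
clk 0.15 pos [ 0.1592 -0.604   0.2262] yawY -75.2 -> cm [ 40.51 -57.26   2.68] turn -158.5 tilt -1.0 j [ 1.21  0.44  0.02  1.57 -0.01  1.13 -0.08] F [0.1 0.8 0.5] w 1.004
```

>>> arm_command([
  {"xyz": [2.3, -3.3, 0], "turn": -7},
  {"xyz": [4.6, -6.6, 0], "turn": -14},
  {"xyz": [6.9, -9.9, 0], "turn": -21},
  {"xyz": [9.2, -13.2, 0], "turn": -28},
  {"xyz": [11.5, -16.5, 0], "turn": -35},
])

```text
schema error: expected keys xyz, turn, jaw
```

```bash
python3 -c "
from h import *
goto([.405,.053,.2],83.3)"
```

```text
clk 0.15 pos [ 0.1592 -0.604   0.2262] yawY -75.2 -> cm [ 40.51 -57.26   2.68] turn -158.5 tilt -1.0 j [ 1.21  0.44  0.02  1.57 -0.01  1.13 -0.08] F [0.1 0.8 0.5] w 1.004
```

>>> arm_command([
  {"xyz": [2.3, -3.3, 0], "turn": -7, "jaw": 200},
  {"xyz": [4.6, -6.6, 0], "turn": -14, "jaw": 200},
  {"xyz": [6.9, -9.9, 0], "turn": -21, "jaw": 200},
  {"xyz": [9.2, -13.2, 0], "turn": -28, "jaw": 200},
  {"xyz": [11.5, -16.5, 0], "turn": -35, "jaw": 200},
], force=10)

```text
clock: 0.57
position: [0.2285, -0.4131, 0.2261]
ee_rot: [-2.845, -1.33, 0.0]
force: [2.1, -0.5, -0.2]
width: 0.686
```

```bash
python3 -c "
from h import *
goto([.405,.053,.2],83.3)"
```

```text
clk 0.57 pos [ 0.2285 -0.4131  0.2261] yawY -39.9 -> cm [ 47.08 -16.35   2.65] turn -123.2 tilt -1.0 j [ 1.1   0.2  -0.18  1.92  0.04  1.03  0.21] F [ 2.1 -0.5 -0.2] w 0.686
```

>>> arm_command([
  {"xyz": [3.9, -1.3, 0], "turn": -7, "jaw": 200},
  {"xyz": [7.8, -2.6, 0], "turn": -14, "jaw": 200},
  {"xyz": [11.7, -4, 0], "turn": -21, "jaw": 200},
  {"xyz": [15.6, -5.3, 0], "turn": -28, "jaw": 200},
  {"xyz": [19.5, -6.6, 0], "turn": -35, "jaw": 200},
])

```text
clock: 0.98
position: [0.3029, -0.2192, 0.2263]
ee_rot: [-2.307, -2.131, 0.0]
force: [1.4, -0.2, 0.8]
width: 0.323
```

```bash
python3 -c "
from h import *
goto([.405,.053,.2],83.3)"
```

```text
clk 0.98 pos [ 0.3029 -0.2192  0.2263] yawY -4.6 -> cm [27.94  8.01  2.64] turn -87.9 tilt -1.0 j [ 0.9   0.05 -0.42  2.1   0.02  1.    0.38] F [ 1.4 -0.2  0.8] w 0.323
```

>>> arm_command([
  {"xyz": [3.5, 1, 0], "turn": -7, "jaw": 200},
  {"xyz": [7, 2, 0], "turn": -14, "jaw": 200},
  {"xyz": [10.5, 3, 0], "turn": -21, "jaw": 200},
  {"xyz": [14, 4, 0], "turn": -28, "jaw": 200},
  {"xyz": [17.5, 5, 0], "turn": -35, "jaw": 200},
])

```text
clock: 1.4
position: [0.3668, -0.0471, 0.2265]
ee_rot: [-1.552, -2.731, 0.0]
force: [1.2, -0.9, 0.6]
width: 0.221
```

```bash
python3 -c "
from h import *
goto([.405,.053,.2],83.3)"
```

```text
clk 1.40 pos [ 0.3668 -0.0471  0.2265] yawY 30.8 -> cm [6.64 8.41 2.65] turn -52.5 tilt -1.0 j [ 0.64  0.06 -0.67  2.09  0.05  1.    0.48] F [ 1.2 -0.9  0.6] w 0.221
```

>>> arm_command([
  {"xyz": [1.5, 1.9, 0.6], "turn": -7, "jaw": 200},
  {"xyz": [3, 3.8, 1.2], "turn": -14, "jaw": 200},
  {"xyz": [4.5, 5.7, 1.8], "turn": -21, "jaw": 200},
  {"xyz": [6, 7.6, 2.4], "turn": -28, "jaw": 200},
  {"xyz": [6.6, 8.4, 2.6], "turn": -35, "jaw": 200},
])

```text
clock: 1.82
position: [0.4056, 0.0556, 0.2001]
ee_rot: [-0.646, -3.074, -0.002]
force: [0.8, -0.4, -0.1]
width: 0.216
```

```bash
python3 -c "
from h import *
goto([.405,.053,.2],83.3)"
```

```text
clk 1.82 pos [0.4056 0.0556 0.2001] yawY 66.3 -> cm [-0.05 -0.27  0.01] turn -17.0 tilt -1.0 j [ 0.47  0.21 -0.83  2.05  0.18  0.96  0.7 ] F [ 0.8 -0.4 -0.1] w 0.216
```

Finish the turn, then check the handle with the wrist camera and the other cameras.

>>> arm_command([
  {"xyz": [0, -0.1, 2], "turn": -7, "jaw": 200},
  {"xyz": [0, -0.2, 4], "turn": -14, "jaw": 200},
  {"xyz": [0, -0.3, 5], "turn": -17, "jaw": 200},
  {"xyz": [0, -0.3, 5], "turn": -17, "jaw": 200},
])

```text
clock: 2.15
position: [0.4027, 0.0525, 0.1481]
ee_rot: [-0.18, -3.132, -0.002]
force: [-0.1, 0.2, -0.2]
width: 0.219
```

```bash
python3 -c "
from h import *
goto(handle(0,-.01),83.3)
snap('wrist','wrist1');snap('top','top1')"
```

```text
clk 2.15 pos [0.4027 0.0525 0.1481] yawY 83.4 -> cm [-0.19  0.09  7.01] turn 0.1 tilt -1.0 j [ 0.47  0.3  -0.86  2.12  0.29  0.85  0.89] F [-0.1  0.2 -0.2] w 0.219
```

View pics/wrist1.png

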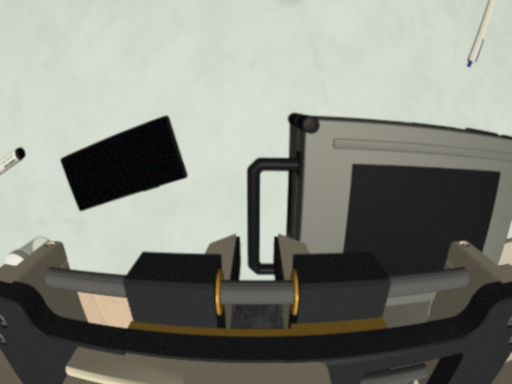

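View pics/top1.png

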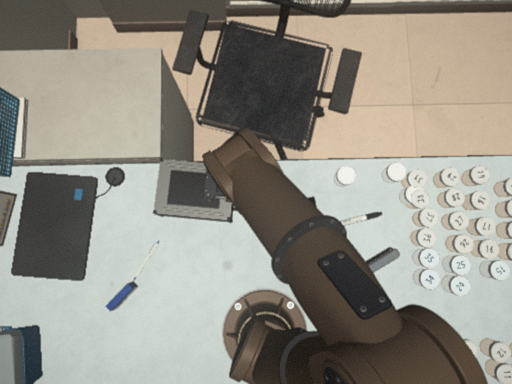

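The wrist view shows the bar (u≈254) centred between the fingertips (u≈222 and 287), which agrees with the computed pose. I go down on it.

>>> arm_command([
  {"xyz": [-0.1, 0.1, 3], "turn": 0, "jaw": 200},
  {"xyz": [-0.2, 0.1, 5], "turn": 0, "jaw": 200},
  {"xyz": [-0.2, 0.1, 7], "turn": 0, "jaw": 200},
  {"xyz": [-0.2, 0.1, 7.1], "turn": 0, "jaw": 245},
  {"xyz": [-0.2, 0.1, 7.1], "turn": 0, "jaw": 255},
], force=12)

```text
clock: 2.67
position: [0.405, 0.0505, 0.0789]
ee_rot: [-0.192, -3.131, 0.006]
force: [-0.1, -22.7, -0.1]
width: 0.116
```

>>> arm_command([
  {"xyz": [0, 0, 0], "turn": 0, "jaw": 255},
  {"xyz": [0, 0, 0], "turn": 0, "jaw": 255},
])

```text
clock: 2.83
position: [0.405, 0.0496, 0.0799]
ee_rot: [-0.196, -3.131, 0.009]
force: [-2.0, -4.3, -2.5]
width: 0.101
```

```bash
python3 -c "
from h import *
goto(handle(0,-.01),83.3)
print(observe()['width']*92)
for t in np.arange(0,1.9,.15): print(round(t,2),((handle(t)-handle(0))@np.c_[np.r_[X,0],np.r_[0,0,1]]*100).round(2), handle(t).round(3))"
```

```text
clk 2.83 pos [0.405  0.0496 0.0799] yawY 82.8 -> cm [0.09 0.35 0.19] turn -0.5 tilt -1.0 j [ 0.36  0.41 -0.76  2.2   0.45  0.7   0.73] F [-2.  -4.3 -2.5] w 0.101
9.278283207931956
0.0 [0. 0.] [0.404 0.053 0.088]
0.15 [0.56 3.79] [0.405 0.059 0.126]
0.3 [1.67 7.45] [0.406 0.07  0.163]
0.45 [ 3.32 10.91] [0.408 0.086 0.197]
0.6 [ 5.47 14.08] [0.411 0.108 0.229]
0.75 [ 8.07 16.9 ] [0.414 0.133 0.257]
0.9 [11.06 19.29] [0.417 0.163 0.281]
1.05 [14.37 21.21] [0.421 0.196 0.3  ]
1.2 [17.94 22.62] [0.426 0.231 0.314]
1.35 [21.67 23.47] [0.43  0.268 0.323]
1.5 [25.49 23.76] [0.434 0.306 0.326]
1.65 [29.31 23.47] [0.439 0.344 0.323]
1.8 [33.04 22.62] [0.443 0.381 0.314]
```

>>> arm_command([
  {"xyz": [0, 0.2, -1.9], "turn": 0, "jaw": 255},
  {"xyz": [0, 0.6, -3.8], "turn": 0, "jaw": 255},
  {"xyz": [0, 1.1, -5.6], "turn": 0, "jaw": 255},
  {"xyz": [0, 1.7, -7.4], "turn": 0, "jaw": 255},
  {"xyz": [0, 2.4, -9.2], "turn": 0, "jaw": 255},
])

```text
clock: 3.25
position: [0.4078, 0.0746, 0.1735]
ee_rot: [-0.197, -3.131, 0.008]
force: [-1.7, 5.0, -5.0]
width: 0.102
```

```bash
python3 -c "
from h import *
goto(handle(0.9,-.008),83.3);s=observe();p=case(s['position'])
print(p, s['force'])"
```

```text
clk 3.25 pos [0.4078 0.0746 0.1735] yawY 82.8 -> cm [ 0.19  8.84 -9.99] turn -0.5 tilt -1.0 j [ 0.43  0.27 -0.88  2.07  0.27  0.92  0.86] F [-1.7  5.  -5. ] w 0.102
[-0.12333309 -0.00076169  0.17350614] [-1.73420507  5.02186554 -5.03309101]
```

```bash
sed -i 's/O=np.array(\[.4215,.1972\])/O=np.array([.4212,.1944])/' h.py; python3 -c "
from h import *
for t in (.5,.62,.74,.86,.98,1.1,1.22,1.34,1.46,1.58,1.7,1.8,1.86): print(t,((handle(t)-handle(.38))@np.c_[np.r_[X,0],np.r_[0,0,1]]*100).round(2))"
```

```text
0.5 [1.5  2.67]
0.62 [3.3  5.15]
0.74 [5.4  7.39]
0.86 [7.74 9.37]
0.98 [10.3  11.05]
1.1 [13.05 12.41]
1.22 [15.94 13.43]
1.34 [18.93 14.1 ]
1.46 [21.98 14.41]
1.58 [25.04 14.35]
1.7 [28.08 13.92]
1.8 [30.56 13.29]
1.86 [32.01 12.8 ]
```

>>> arm_command([
  {"xyz": [0, 1.5, -2.7], "turn": 0, "jaw": 255},
  {"xyz": [0, 3.3, -5.1], "turn": 0, "jaw": 255},
  {"xyz": [0, 5.4, -7.4], "turn": 0, "jaw": 255},
  {"xyz": [0, 7.7, -9.4], "turn": 0, "jaw": 255},
  {"xyz": [0, 10.3, -11], "turn": 0, "jaw": 255},
])

```text
clock: 3.67
position: [0.4203, 0.178, 0.2859]
ee_rot: [-0.199, -3.132, 0.01]
force: [-1.5, -3.0, 2.0]
width: 0.105
```

```bash
python3 -c "
from h import *
goto(handle(1.58,-.008),83.3);s=observe();p=case(s['position']);p[2]+=.008
d=p-[.11,0,.07];print(p, np.hypot(d[0],d[2]), np.arctan2(d[2],-d[0])-.0705)
for t in (1.1,1.22,1.34,1.46,1.58,1.7,1.8,1.86): print(t,((handle(t)-handle(.98))@np.c_[np.r_[X,0],np.r_[0,0,1]]*100).round(2))"
```

```text
clk 3.67 pos [0.4203 0.178  0.2859] yawY 82.7 -> cm [ 0.24 14.65 -3.18] turn -0.6 tilt -1.0 j [ 0.28  0.23 -0.94  1.81  0.2   1.21  0.72] F [-1.5 -3.   2. ] w 0.105
[-0.0163648  -0.00099797  0.29389896] 0.25709688063376424 0.986477484691122
1.1 [2.75 1.36]
1.22 [5.64 2.38]
1.34 [8.63 3.05]
1.46 [11.68  3.36]
1.58 [14.74  3.3 ]
1.7 [17.78  2.87]
1.8 [20.25  2.24]
1.86 [21.7   1.75]
```

>>> arm_command([
  {"xyz": [0, 2.7, -1.3], "turn": 0, "jaw": 255},
  {"xyz": [0, 5.6, -2.3], "turn": 0, "jaw": 255},
  {"xyz": [0, 8.6, -3], "turn": 0, "jaw": 255},
  {"xyz": [0, 11.6, -3.3], "turn": 0, "jaw": 255},
  {"xyz": [0, 14.6, -3.2], "turn": 0, "jaw": 255},
])

```text
clock: 4.08
position: [0.4379, 0.3256, 0.3196]
ee_rot: [-0.198, -3.133, 0.006]
force: [0.4, 0.2, 0.8]
width: 0.101
```

```bash
python3 -c "
from h import *
goto(handle(1.8,-.008),83.3);s=observe();p=case(s['position']);p[2]+=.008
d=p-[.11,0,.07];print(p, np.hypot(d[0],d[2]), np.arctan2(d[2],-d[0])-.0705)
snap('scene','scene2')"
```

```text
clk 4.08 pos [0.4379 0.3256 0.3196] yawY 82.8 -> cm [0.16 5.32 1.32] turn -0.5 tilt -1.0 j [-0.07  0.39 -0.93  1.56  0.32  1.35  0.41] F [0.4 0.2 0.8] w 0.101
[ 0.13230215 -0.00120244  0.32757183] 0.2585355504965844 1.5866670350639775
```

View pics/scene2.png

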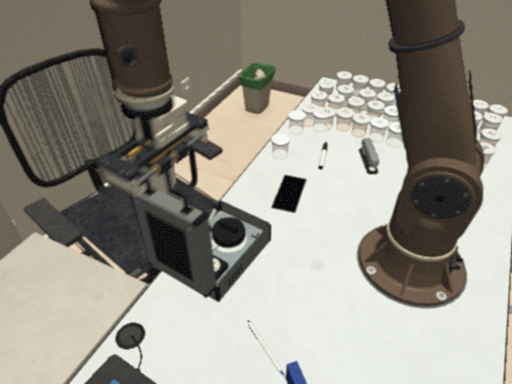

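The scene view shows the lid upright at px (180,240) and held. The black cover shows at (228,232). I take the lid on towards the rear stop and let go.

>>> arm_command([
  {"xyz": [0, 2, 0.3], "turn": 0, "jaw": 255},
  {"xyz": [0, 4, 0.8], "turn": 0, "jaw": 255},
  {"xyz": [0, 6, 1.6], "turn": 0, "jaw": 255},
  {"xyz": [0, 7, 2], "turn": 0, "jaw": 255},
  {"xyz": [0, 7, 2], "turn": 0, "jaw": 255},
])

```text
clock: 4.55
position: [0.4463, 0.4037, 0.3]
ee_rot: [-0.189, -3.134, -0.008]
force: [1.1, 2.1, 3.3]
width: 0.102
```

```bash
python3 -c "
from h import *
goto(handle(1.9,-.008),83.3);s=observe();p=case(s['position']);p[2]+=.008
d=p-[.11,0,.07];print(p, np.hypot(d[0],d[2]), np.arctan2(d[2],-d[0])-.0705)"
```

```text
clk 4.55 pos [0.4463 0.4037 0.3   ] yawY 83.1 -> cm [ 0.03 -0.13  0.26] turn -0.2 tilt -1.0 j [-0.23  0.49 -0.9   1.47  0.38  1.36  0.29] F [1.1 2.1 3.3] w 0.102
[ 2.10771978e-01 -2.94852077e-04  3.08040835e-01] 0.2584926122651838 1.9007592845418508
```

>>> arm_command([
  {"xyz": [0, 0, 0], "turn": 0, "jaw": 190},
  {"xyz": [0, 0, 0], "turn": 0, "jaw": 190},
  {"xyz": [0, 0, -2], "turn": 0, "jaw": 190},
  {"xyz": [0, -1, -5], "turn": 0, "jaw": 190},
  {"xyz": [0, -4, -8], "turn": 0, "jaw": 190},
])

```text
clock: 4.97
position: [0.4402, 0.3653, 0.3799]
ee_rot: [-0.184, -3.132, -0.01]
force: [0.7, -1.0, -0.0]
width: 0.253
```

```bash
python3 -c "
from h import *
goto(W(-.067,-.055,.2),-6.7)
d=snap('top','top3');snap('wrist','wrist3')
cv2.imwrite('pics/top3c.png',cv2.resize(d['frame'][130:250,130:270],None,fx=5,fy=5)[:,:,::-1])"
```

```text
clk 4.97 pos [0.4402 0.3653 0.3799] yawY 83.3 -> cm [ -5.69 -24.    17.83] turn 90.0 tilt -1.0 j [-0.15  0.4  -0.93  1.39  0.32  1.5   0.39] F [ 0.7 -1.  -0. ] w 0.253
```

View pics/top3c.png

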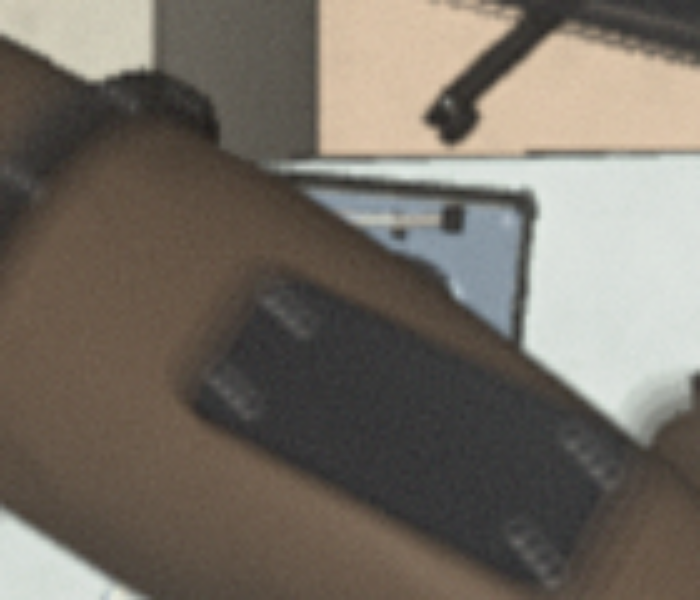

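View pics/wrist3.png

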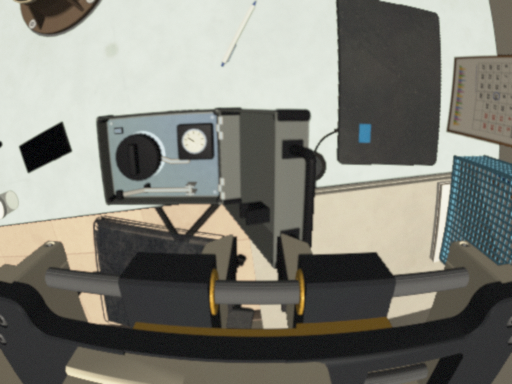

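The lid leans on its stop by itself. In the top view the knob is at px (220.6,173.4), and in the wrist view the cover is at about (138,157). I measure both.

```bash
cat >> h.py <<'E'
def wray(d,u,v,z):
    K=d['camera_matrix'];T=np.array(d['cam_to_world']);x=(u-K[0,2])/K[0,0];y=(v-K[1,2])/K[1,1];r=np.hypot(x,y)
    c=np.array([np.sin(r)*x/r,-np.sin(r)*y/r,-np.cos(r)]);w=T[:3,:3]@c;o=T[:3,3];return o+w*(z-o[2])/w[2]
def pray(d,u,v,z):
    K=d['camera_matrix'];T=np.array(d['cam_to_world']);w=T[:3,:3]@np.array([(u-K[0,2])/K[0,0],-(v-K[1,2])/K[1,1],-1]);o=T[:3,3];return o+w*(z-o[2])/w[2]
E
python3 - <<'E'
from h import *
d=np.load('pics/top3.npz');p=pray(d,220.6,173.4,.093);print('knob',p,case(p),W(-.067,-.055,.088))
d=np.load('pics/wrist3.npz')
for nm,u,v,z in (('knob',193,188,.088),('cover',138,157,.079),('c1',98,118,.07),('c2',107,204,.07),('c3',219,203,.07)):
    p=wray(d,u,v,z);print(nm,p,case(p))
cv2.imwrite('pics/wrist3c.png',cv2.resize(d['frame'][100:220,80:240],None,fx=5,fy=5)[:,:,::-1])
E
```

```text
knob [0.46718778 0.11876886 0.093     ] [-0.06970162 -0.0545585   0.093     ] [0.46794376 0.12139986 0.088     ]
knob [0.47722113 0.2554312  0.088     ] [ 0.06719274 -0.04845937  0.088     ]
cover [0.41403711 0.16803269 0.079     ] [-0.02702645  0.00401409  0.079     ]
c1 [0.33436201 0.1006644  0.07      ] [-0.10329257  0.07521863  0.07      ]
c2 [0.4900693  0.08046804 0.07      ] [-0.10504752 -0.08178319  0.07      ]
c3 [0.51367897 0.29062395 0.07      ] [ 0.10642671 -0.08052803  0.07      ]
```

View pics/wrist3c.png

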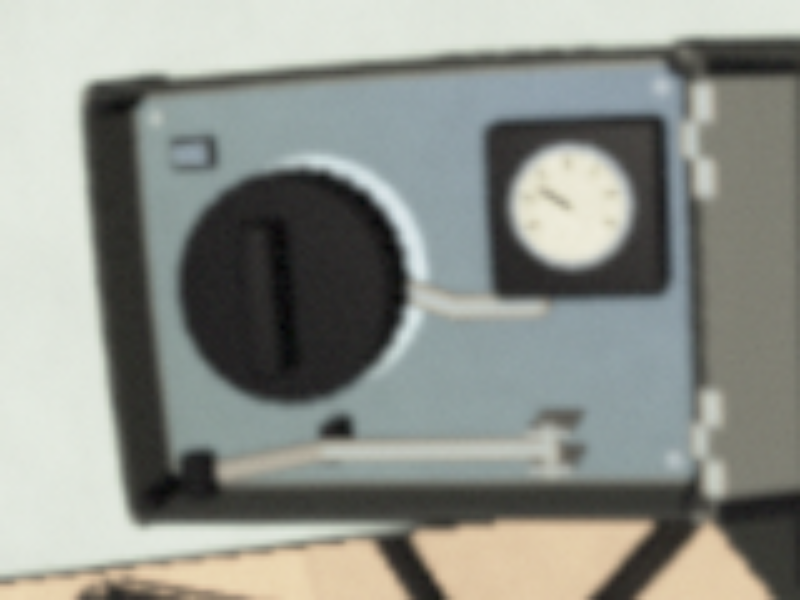

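```bash
python3 - <<'E'
from h import *
d=np.load('pics/wrist3.npz')
for nm,u,v,z in (('knob',80+198/5,100+470/5,.09),('bar',80+273/5,100+297/5,.095),('bar',80+283/5,100+297/5,.085),('coverrim',80+292/5,100+287/5,.078),('bar end1',80+263/5,100+225/5,.098),('bar end2',80+285/5,100+372/5,.098)):
    p=wray(d,u,v,z);print(nm,p,case(p))
goto(W(-.068,-.055,.2),-6.7)
E
```

```text
knob [0.4698814  0.12326015 0.09      ] [-0.06492486 -0.05670556  0.09      ]
bar [0.41503212 0.16812068 0.095     ] [-0.02682212  0.00303632  0.095     ]
bar [0.41686462 0.16725119 0.085     ] [-0.0274702   0.00111433  0.085     ]
coverrim [0.41493962 0.1681831  0.078     ] [-0.02677101  0.00313552  0.078     ]
bar end1 [0.39114668 0.17090545 0.098     ] [-0.02686409  0.02708352  0.098     ]
bar end2 [0.43956604 0.16816977 0.098     ] [-0.02388971 -0.02132177  0.098     ]
clk 5.07 pos [0.4426 0.3622 0.3847] yawY 82.9 -> cm [ -5.42 -23.84  18.29] turn 89.6 tilt -1.0 j [-0.15  0.4  -0.93  1.39  0.32  1.5   0.39] F [ 0.8  0.5 -0.3] w 0.257
```

>>> arm_command([
  {"xyz": [-0.8, -3.8, 0], "turn": 7, "jaw": 185},
  {"xyz": [-1.6, -7.6, 0], "turn": 14, "jaw": 185},
  {"xyz": [-2.4, -11.4, 0], "turn": 21, "jaw": 185},
  {"xyz": [-3.2, -15, 0], "turn": 28, "jaw": 185},
  {"xyz": [-4, -18.5, 1], "turn": 35, "jaw": 185},
])

```text
clock: 5.48
position: [0.4594, 0.1718, 0.3749]
ee_rot: [1.137, 2.925, 0.017]
force: [1.1, 1.0, -0.5]
width: 0.276
```

```bash
python3 -c "
from h import *
goto(W(-.068,-.055,.15),-6.7)"
```

```text
clk 5.48 pos [0.4594 0.1718 0.3749] yawY 47.5 -> cm [-4.1  -3.47 22.45] turn 54.2 tilt -0.9999 j [ 0.2   0.2  -0.8   1.6   0.14  1.39  0.22] F [ 1.1  1.  -0.5] w 0.276
```

>>> arm_command([
  {"xyz": [-0.8, -0.7, 3], "turn": 7, "jaw": 185},
  {"xyz": [-1.6, -1.4, 6], "turn": 14, "jaw": 185},
  {"xyz": [-2.4, -2.1, 9], "turn": 21, "jaw": 185},
  {"xyz": [-3.2, -2.8, 12], "turn": 28, "jaw": 185},
  {"xyz": [-4.1, -3.5, 15], "turn": 35, "jaw": 185},
])

```text
clock: 5.9
position: [0.4664, 0.1185, 0.2237]
ee_rot: [1.974, 2.442, 0.018]
force: [0.5, -0.4, 0.3]
width: 0.274
```

```bash
python3 -c "
from h import *
goto(W(-.068,-.055,.15),-6.7)"
```

```text
clk 5.90 pos [0.4664 0.1185 0.2237] yawY 12.1 -> cm [0.11 0.11 7.37] turn 18.8 tilt -0.9999 j [ 0.19  0.27 -0.66  1.88  0.19  1.04 -0.34] F [ 0.5 -0.4  0.3] w 0.274
```

>>> arm_command([
  {"xyz": [0.1, 0.1, 2.5], "turn": 7, "jaw": 185},
  {"xyz": [0.1, 0.1, 5], "turn": 14, "jaw": 185},
  {"xyz": [0.1, 0.1, 7.4], "turn": 19, "jaw": 185},
  {"xyz": [0.1, 0.1, 7.4], "turn": 19, "jaw": 185},
])

```text
clock: 6.23
position: [0.4649, 0.1186, 0.1463]
ee_rot: [-2.354, -2.075, -0.009]
force: [-0.6, 0.3, 0.2]
width: 0.275
```

```bash
python3 -c "
from h import *
goto(W(-.068,-.055,.083),-6.7)
d=snap('wrist','wrist4');snap('scene','scene4')"
```

```text
clk 6.23 pos [0.4649 0.1186 0.1463] yawY -7.2 -> cm [0.17 0.26 6.33] turn -0.5 tilt -1.0 j [ 0.09  0.35 -0.56  1.99  0.24  0.86 -0.72] F [-0.6  0.3  0.2] w 0.275
```

View pics/wrist4.png

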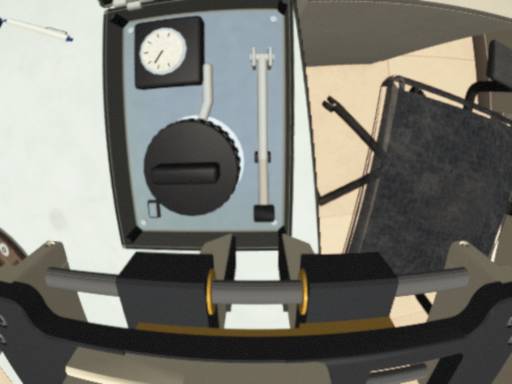

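View pics/scene4.png

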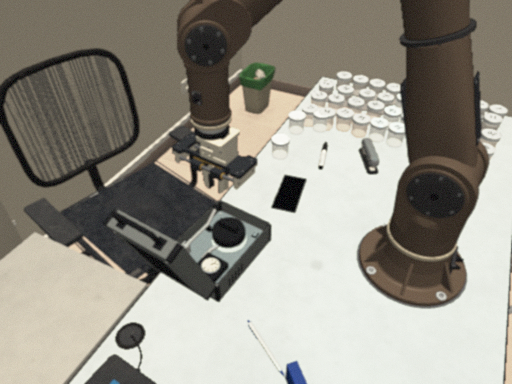

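```bash
python3 - <<'E'
from h import *
d=np.load('pics/wrist4.npz')
for nm,u,v,z in (('knob top',264,210,.095),('knob mid',264,212,.088),('bar mid',185,173,.098),('bar l',152,173,.098),('bar r',218,173,.098)):
    p=wray(d,u,v,z);print(nm,p,case(p))
f=d['frame'][195:235,230:300];g=f.max(2)<50
from scipy import ndimage as n
l,k=n.label(g);
for i in range(1,k+1):
    a=np.argwhere(l==i)
    if len(a)>60: print(len(a),a.mean(0)+[195,230],a.min(0)+[195,230],a.max(0)+[195,230])
cv2.imwrite('pics/wrist4c.png',cv2.resize(d['frame'][140:260,190:330],None,fx=5,fy=5)[:,:,::-1])
E
```

```text
knob top [0.4718802  0.12524391 0.095     ] [-0.06271991 -0.05845733  0.095     ]
knob mid [0.47155319 0.12106934 0.088     ] [-0.06690398 -0.05862326  0.088     ]
bar mid [0.41861767 0.16155809 0.098     ] [-0.03291779 -0.00129572  0.098     ]
bar l [0.39326148 0.16519    0.098     ] [-0.03229135  0.0243116   0.098     ]
bar r [0.44267132 0.15826435 0.098     ] [-0.03336149 -0.02556978  0.098     ]
250 [212.76  263.152] [206 255] [220 273]
```

View pics/wrist4c.png

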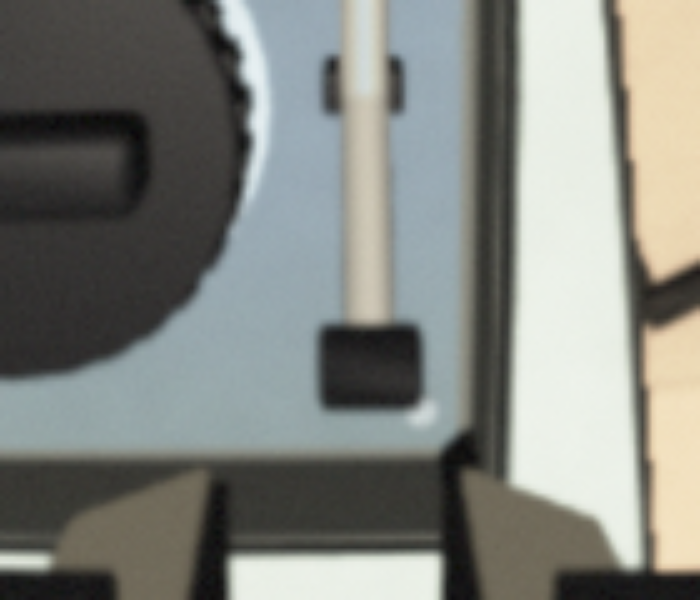

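The knob sits at wrist px (264,212), about 4 mm to the right of the fingers' centre. I shift and go down around it.

>>> arm_command([
  {"xyz": [0.1, 0.4, 2], "turn": 0, "jaw": 185},
  {"xyz": [0.2, 0.4, 4], "turn": 0, "jaw": 185},
  {"xyz": [0.2, 0.4, 5.5], "turn": 0, "jaw": 185},
  {"xyz": [0.2, 0.4, 6.3], "turn": 0, "jaw": 185},
  {"xyz": [0.2, 0.4, 6.3], "turn": 0, "jaw": 255},
], force=6)

```text
clock: 6.75
position: [0.4718, 0.1219, 0.0872]
ee_rot: [-2.345, -2.088, -0.016]
force: [0.5, -0.4, 0.1]
width: 0.238
```

>>> arm_command([
  {"xyz": [0, 0, 0], "turn": 0, "jaw": 255},
  {"xyz": [0, 0, 0], "turn": 0, "jaw": 255},
])

```text
clock: 6.92
position: [0.4711, 0.1222, 0.0882]
ee_rot: [-2.343, -2.09, -0.015]
force: [-4.4, 1.2, -0.9]
width: 0.173
```

```bash
python3 -c "
from h import *
goto(W(-.068,-.055,.083),-6.7);s=observe();p=case(s['position']);print(p,s['width']*92)
ph0=np.arctan2(28,122);r=.12517
for t in np.arange(0,1.56,.155):
  a=ph0+t; print(round(t,3),[round(100*(-r*np.cos(a)+.122),1),round(100*(r*np.sin(a)-.028),1)])"
```

```text
clk 6.92 pos [0.4711 0.1222 0.0882] yawY -6.5 -> cm [-0.22 -0.31  0.52] turn 0.2 tilt -1.0 j [ 0.05  0.44 -0.52  2.04  0.32  0.74 -0.79] F [-4.4  1.2 -0.9] w 0.173
[-0.06580157 -0.05804173  0.08824061] 15.87980162590251
0.0 [np.float64(0.0), np.float64(-0.0)]
0.155 [np.float64(0.6), np.float64(1.8)]
0.31 [np.float64(1.4), np.float64(3.6)]
0.465 [np.float64(2.6), np.float64(5.2)]
0.62 [np.float64(3.9), np.float64(6.6)]
0.775 [np.float64(5.4), np.float64(7.7)]
0.93 [np.float64(7.2), np.float64(8.7)]
1.085 [np.float64(9.0), np.float64(9.3)]
1.24 [np.float64(10.9), np.float64(9.6)]
1.395 [np.float64(12.8), np.float64(9.7)]
1.55 [np.float64(14.7), np.float64(9.5)]
```

>>> arm_command([
  {"xyz": [0.6, 0, -1.8], "turn": 0, "jaw": 255},
  {"xyz": [1.4, 0, -3.6], "turn": 0, "jaw": 255},
  {"xyz": [2.6, 0, -5.2], "turn": 0, "jaw": 255},
  {"xyz": [3.9, 0, -6.6], "turn": 0, "jaw": 255},
  {"xyz": [5.4, 0, -7.7], "turn": 0, "jaw": 255},
], force=10)

```text
clock: 7.33
position: [0.4771, 0.1764, 0.1682]
ee_rot: [-2.342, -2.091, -0.019]
force: [0.5, 2.9, -7.5]
width: 0.171
```

```bash
python3 -c "
from h import *
goto(W(.08,-.055,.182),-6.7);s=observe();p=case(s['position']);d=p-[.0558,0,.06];print(p,s['width']*92,np.hypot(d[0],d[2]),np.arctan2(d[2],-d[0])-.2256)"
```

```text
clk 7.33 pos [0.4771 0.1764 0.1682] yawY -6.5 -> cm [ 9.14 -0.22 -1.29] turn 0.2 tilt -0.9999 j [-0.01  0.37 -0.58  1.9   0.24  0.93 -0.81] F [ 0.5  2.9 -7.5] w 0.171
[-0.0112578  -0.05766142  0.1682078 ] 15.753449360295868 0.12730151328628064 0.7904078188343204
```

>>> arm_command([
  {"xyz": [1.8, 0, -0.8], "turn": 0, "jaw": 255},
  {"xyz": [3.6, 0, -1.4], "turn": 0, "jaw": 255},
  {"xyz": [5.5, 0, -1.7], "turn": 0, "jaw": 255},
  {"xyz": [7.4, 0, -1.7], "turn": 0, "jaw": 255},
  {"xyz": [9.2, 0, -1.5], "turn": 0, "jaw": 255},
])

```text
clock: 7.75
position: [0.488, 0.2692, 0.1865]
ee_rot: [-2.342, -2.092, -0.023]
force: [0.5, 0.1, -3.7]
width: 0.168
```

```bash
python3 -c "
from h import *
goto(W(.0815,-.057,.182),-6.7);s=observe();p=case(s['position']);d=p-[.0558,0,.06];print(p,s['width']*92,np.hypot(d[0],d[2]),np.arctan2(d[2],-d[0])-.2256)"
```

```text
clk 7.75 pos [0.488  0.2692 0.1865] yawY -6.4 -> cm [-0.07 -0.06  0.45] turn 0.3 tilt -0.9999 j [-0.17  0.42 -0.58  1.77  0.27  1.01 -0.96] F [ 0.5  0.1 -3.7] w 0.168
[ 0.0821211  -0.05756121  0.18648215] 15.472033362199015 0.1291918560844757 1.5503693536805294
```

>>> arm_command([
  {"xyz": [0.3, 0, 0.1], "turn": 0, "jaw": 255},
  {"xyz": [0.3, 0, 0.1], "turn": 0, "jaw": 180},
  {"xyz": [0.2, 0, 0], "turn": 0, "jaw": 180},
  {"xyz": [0.2, 0, -3], "turn": 0, "jaw": 180},
  {"xyz": [-0.5, 0, -7], "turn": 0, "jaw": 180},
])

```text
clock: 8.17
position: [0.4852, 0.2627, 0.2554]
ee_rot: [-2.339, -2.092, -0.017]
force: [0.7, 0.2, 1.3]
width: 0.291
```

```bash
python3 -c "
from h import *
goto(handle(1.92,.06),83.3)
d=snap('scene','scene5');cv2.imwrite('pics/scene5c.png',cv2.resize(d['frame'][170:310,80:290],None,fx=3.5,fy=3.5)[:,:,::-1])"
```

```text
clk 8.17 pos [0.4852 0.2627 0.2554] yawY -6.4 -> cm [ 14.02  -5.41 -10.68] turn -89.7 tilt -0.9999 j [-0.14  0.35 -0.6   1.68  0.21  1.16 -0.9 ] F [0.7 0.2 1.3] w 0.291
```

View pics/scene5c.png

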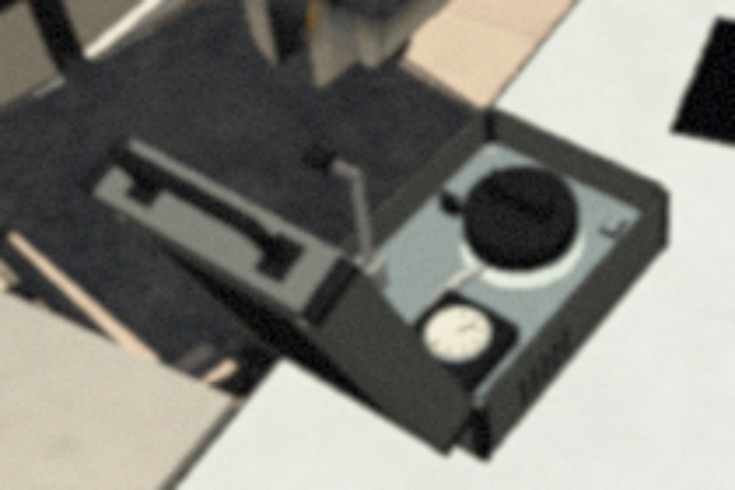

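The stay stands up (knob at crop px (320,155)) with the lid behind it. Next I rise and go back to the handle.

>>> arm_command([
  {"xyz": [0, 0, -4], "turn": -2, "jaw": 185},
  {"xyz": [0, 0, -8], "turn": -8, "jaw": 185},
  {"xyz": [1, -0.4, -12], "turn": -15, "jaw": 185},
  {"xyz": [3, -1, -14], "turn": -22, "jaw": 185},
  {"xyz": [6, -2, -14], "turn": -29, "jaw": 185},
])

```text
clock: 8.63
position: [0.4755, 0.3228, 0.4134]
ee_rot: [1.737, 2.603, 0.049]
force: [1.2, 0.3, -0.1]
width: 0.276
```

```bash
python3 -c "
from h import *
goto(handle(1.92,.06),83.3)"
```

```text
clk 8.63 pos [0.4755 0.3228 0.4134] yawY 22.6 -> cm [8.86 0.38 5.08] turn -60.7 tilt -0.9994 j [-0.18  0.32 -0.72  1.36  0.22  1.51 -0.49] F [ 1.2  0.3 -0.1] w 0.276
```

>>> arm_command([
  {"xyz": [2, 0.1, 0], "turn": -7, "jaw": 185},
  {"xyz": [4, 0.2, 0], "turn": -14, "jaw": 185},
  {"xyz": [6, 0.3, 0], "turn": -21, "jaw": 185},
  {"xyz": [8, 0.4, 1], "turn": -28, "jaw": 185},
  {"xyz": [8.9, 0.4, 2], "turn": -35, "jaw": 185},
])

```text
clock: 9.05
position: [0.4442, 0.4091, 0.3955]
ee_rot: [0.859, 3.0, 0.047]
force: [-0.1, 0.1, 0.1]
width: 0.279
```

```bash
python3 -c "
from h import *
goto(handle(1.92,.06),83.3)"
```

```text
clk 9.05 pos [0.4442 0.4091 0.3955] yawY 58.1 -> cm [-0.25 -0.17  3.21] turn -25.2 tilt -0.9993 j [-0.28  0.41 -0.85  1.32  0.32  1.51 -0.09] F [-0.1  0.1  0.1] w 0.279
```

>>> arm_command([
  {"xyz": [-0.1, -0.1, 1], "turn": -7, "jaw": 185},
  {"xyz": [-0.2, -0.2, 2], "turn": -14, "jaw": 185},
  {"xyz": [-0.2, -0.2, 3], "turn": -21, "jaw": 185},
  {"xyz": [-0.2, -0.2, 3], "turn": -25, "jaw": 185},
  {"xyz": [-0.2, -0.2, 3], "turn": -25, "jaw": 185},
])

```text
clock: 9.47
position: [0.4461, 0.4062, 0.3656]
ee_rot: [0.184, 3.109, 0.039]
force: [-0.2, -0.6, 0.5]
width: 0.275
```

```bash
python3 -c "
from h import *
goto(handle(1.91,-.008),83.3); print(handle(1.91))
snap('wrist','wrist6'); d=snap('scene','scene6');P=pts(d)
m=(P[...,2]>.29)&(P[...,2]<.33)&(P[...,1]>.3)&(P[...,1]<.5)&(P[...,0]>.34)&(P[...,0]<.55)
q=P[m]; print(len(q),np.percentile(q,[2,50,98],axis=0), [case(x) for x in np.percentile(q,[2,50,98],axis=0)])"
```

```text
clk 9.47 pos [0.4461 0.4062 0.3656] yawY 83.2 -> cm [ 0.16 -0.32  6.91] turn -0.1 tilt -0.9993 j [-0.22  0.45 -0.95  1.38  0.38  1.46  0.31] F [-0.2 -0.6  0.5] w 0.275
[0.4460954  0.4047402  0.30444918]
321 [[0.39834614 0.39925116 0.29143369]
 [0.43821698 0.40767373 0.30659908]
 [0.49077095 0.41407857 0.30951063]] [array([0.20074504, 0.04677312, 0.29143369]), array([0.21379555, 0.00816862, 0.30659908]), array([ 0.22633304, -0.04326827,  0.30951063])]
```

View pics/wrist6.png

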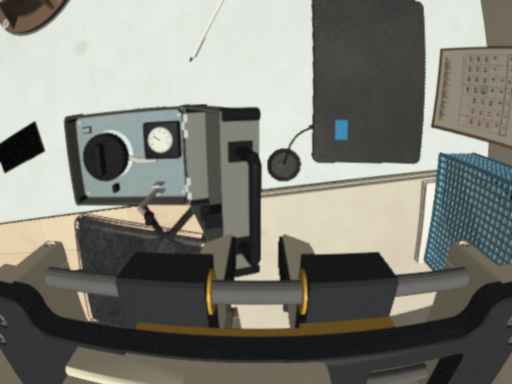

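View pics/scene6.png

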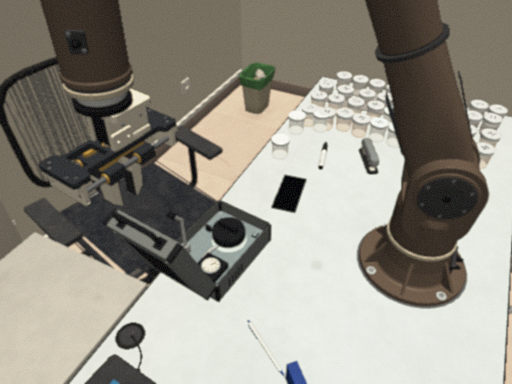

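The bar (u≈254) lies between the open fingers. I go down and close.

>>> arm_command([
  {"xyz": [0.1, 0, 2.5], "turn": 0, "jaw": 185},
  {"xyz": [0.2, 0, 5], "turn": 0, "jaw": 185},
  {"xyz": [0.2, 0, 7], "turn": 0, "jaw": 185},
  {"xyz": [0.2, 0, 7], "turn": 0, "jaw": 255},
  {"xyz": [0.2, 0, 7], "turn": 0, "jaw": 255},
], force=12)

```text
clock: 9.98
position: [0.4462, 0.4083, 0.2966]
ee_rot: [0.197, 3.108, 0.039]
force: [0.2, -0.1, 0.6]
width: 0.178
```

>>> arm_command([
  {"xyz": [0, 0, 0], "turn": 0, "jaw": 255},
  {"xyz": [0, 0, 0], "turn": 0, "jaw": 255},
])

```text
clock: 10.15
position: [0.446, 0.4065, 0.2974]
ee_rot: [0.2, 3.108, 0.034]
force: [-3.1, -5.8, -2.9]
width: 0.103
```

```bash
cat >> h.py <<'E'
def lid(off=.008):
    s=observe();p=case(s['position']);p[2]+=off;d=p-[.11,0,.07];t=np.arctan2(d[2],-d[0])-.0705
    print('case',p.round(4),'r',np.hypot(d[0],d[2]).round(4),'th',t.round(3),'wmm',s['width']*92,'F',s['force'].round(1));return t
def arc(t0,ts):
    s=observe();M=R.from_rotvec(s['ee_rot']).as_matrix()
    for t in ts: print(round(t,3),(M.T@(handle(t)-handle(t0))*100).round(2))
E
python3 -c "
from h import *
t=lid();arc(t,np.arange(t-.1,1.1,-.1));goto(handle(1.91),83.3)"
```

```text
case [2.135e-01 3.000e-04 3.054e-01] r 0.2571 th 1.915 wmm 9.50773728762188 F [-3.1 -5.8 -2.9]
1.815 [-0.05 -2.36 -0.97]
1.715 [-0.09 -4.81 -1.69]
1.615 [-0.13 -7.32 -2.17]
1.515 [-0.16 -9.87 -2.39]
1.415 [ -0.19 -12.42  -2.36]
1.315 [ -0.21 -14.96  -2.07]
1.215 [ -0.22 -17.46  -1.53]
1.115 [ -0.22 -19.89  -0.75]
clk 10.15 pos [0.446  0.4065 0.2974] yawY 82.7 -> cm [-0.05 -0.16 -0.71] turn -0.6 tilt -0.9994 j [-0.22  0.49 -0.93  1.5   0.41  1.33  0.26] F [-3.1 -5.8 -2.9] w 0.103
```

>>> arm_command([
  {"xyz": [0, -2.4, -1], "turn": 0, "jaw": 255},
  {"xyz": [-0.1, -4.8, -1.7], "turn": 0, "jaw": 255},
  {"xyz": [-0.1, -7.3, -2.2], "turn": 0, "jaw": 255},
  {"xyz": [-0.1, -9.8, -2.4], "turn": 0, "jaw": 255},
  {"xyz": [-0.2, -12.4, -2.3], "turn": 0, "jaw": 255},
])

```text
clock: 10.57
position: [0.4309, 0.2836, 0.32]
ee_rot: [0.199, 3.106, 0.038]
force: [-3.3, 0.5, 0.7]
width: 0.1
```

```bash
python3 -c "
from h import *
t=lid();arc(t,np.arange(t-.05,1.1,-.05))"
```

```text
case [0.0898 0.0009 0.328 ] r 0.2588 th 1.422 wmm 9.219464747847242 F [-3.3  0.5  0.7]
1.372 [-0.01 -1.27  0.1 ]
1.322 [-0.02 -2.54  0.26]
1.272 [-0.02 -3.8   0.49]
1.222 [-0.03 -5.04  0.77]
1.172 [-0.03 -6.27  1.12]
1.122 [-0.03 -7.48  1.53]
```

>>> arm_command([
  {"xyz": [0, -1.3, 0.1], "turn": 0, "jaw": 255},
  {"xyz": [0, -2.5, 0.3], "turn": 0, "jaw": 255},
  {"xyz": [0, -3.3, 0.4], "turn": 0, "jaw": 255},
  {"xyz": [0, -3.8, 0.5], "turn": 0, "jaw": 255},
  {"xyz": [0, -4.4, 0.6], "turn": 0, "jaw": 255},
])

```text
clock: 10.98
position: [0.4257, 0.2409, 0.3143]
ee_rot: [0.198, 3.104, 0.04]
force: [-1.4, -0.7, 2.8]
width: 0.099
```

```bash
python3 -c "
from h import *
t=lid();arc(t,np.arange(t-.05,1.05,-.05))"
```

```text
case [0.0467 0.001  0.3223] r 0.2601 th 1.255 wmm 9.141921832384046 F [-1.4 -0.7  2.8]
1.205 [-0.   -1.24  0.31]
1.155 [-0.   -2.46  0.68]
1.105 [-0.   -3.67  1.11]
1.055 [ 0.   -4.85  1.6 ]
```

>>> arm_command([
  {"xyz": [0, -0.5, 0.2], "turn": 0, "jaw": 255},
  {"xyz": [0, -0.9, 0.3], "turn": 0, "jaw": 255},
  {"xyz": [0, -1.3, 0.4], "turn": 0, "jaw": 255},
  {"xyz": [0, -1.3, 0.4], "turn": 0, "jaw": 255},
])

```text
clock: 11.32
position: [0.4242, 0.2285, 0.3105]
ee_rot: [0.198, 3.104, 0.042]
force: [-2.2, 1.4, 5.1]
width: 0.107
```

```bash
python3 -c "
from h import *
t=lid()
d=snap('scene','scene7');cv2.imwrite('pics/scene7c.png',cv2.resize(d['frame'][130:310,80:290],None,fx=3.3,fy=3.3)[:,:,::-1])"
```

```text
case [0.0343 0.001  0.3185] r 0.2597 th 1.204 wmm 9.85631987100428 F [-2.2  1.4  5.1]
```

View pics/scene7c.png

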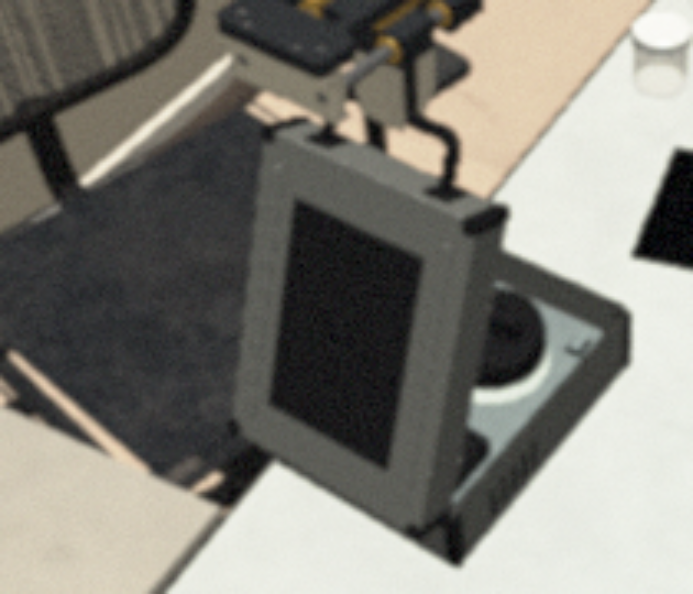

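>>> arm_command([
  {"xyz": [0, -0.4, 0.1], "turn": 0, "jaw": 255},
  {"xyz": [0, -0.8, 0.3], "turn": 0, "jaw": 255},
  {"xyz": [0, -0.8, 0.3], "turn": 0, "jaw": 255},
])

```text
clock: 11.62
position: [0.4239, 0.2247, 0.3092]
ee_rot: [0.193, 3.1, 0.053]
force: [-1.3, 11.2, 6.9]
width: 0.104
```

```bash
python3 -c "
from h import *
t=lid()"
```

```text
case [0.0304 0.0009 0.3172] r 0.2597 th 1.189 wmm 9.525511686829491 F [-1.3 11.2  6.9]
```

>>> arm_command([
  {"xyz": [0, 0.3, -0.1], "turn": 0, "jaw": 255},
  {"xyz": [0, 0.3, -0.1], "turn": 0, "jaw": 195},
  {"xyz": [0, 0.3, -0.1], "turn": 0, "jaw": 195},
])

```text
clock: 11.87
position: [0.4244, 0.2276, 0.3101]
ee_rot: [0.193, 3.1, 0.053]
force: [0.1, 0.0, -0.6]
width: 0.198
```

```bash
python3 -c "
from h import *
t=lid()
d=snap('wrist','wrist8');d=snap('scene','scene8')
P=pts(d);m=(P[...,2]>.3)&(P[...,2]<.33)&(P[...,1]>.1)&(P[...,1]<.4)&(P[...,0]>.34)&(P[...,0]<.55);q=P[m];print(len(q),np.median(q,0))"
```

```text
case [0.0333 0.0007 0.3181] r 0.2597 th 1.201 wmm 18.25381515754644 F [ 0.1  0.  -0.6]
295 [0.41157896 0.23422563 0.31849073]
```

View pics/wrist8.png

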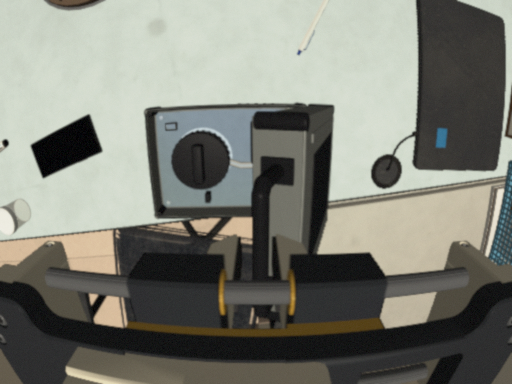

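The force is near zero and the bar (u≈262) stays put between the open fingers. The lid holds by itself, so I rise clear.

>>> arm_command([
  {"xyz": [0, 0, -1], "turn": 0, "jaw": 195},
  {"xyz": [0, 0, -3], "turn": 0, "jaw": 185},
  {"xyz": [0, 0, -6], "turn": 0, "jaw": 185},
  {"xyz": [0, -3, -7], "turn": 0, "jaw": 185},
  {"xyz": [0, -7, -7], "turn": 0, "jaw": 185},
])

```text
clock: 12.38
position: [0.4136, 0.1586, 0.3807]
ee_rot: [0.183, 3.097, 0.058]
force: [1.5, -1.4, -0.4]
width: 0.278
```

```bash
python3 -c "
from h import *
goto(W(-.027,.0,.3),-96.7)
d=snap('scene','scene9');cv2.imwrite('pics/scene9c.png',cv2.resize(d['frame'][130:310,80:290],None,fx=3.3,fy=3.3)[:,:,::-1])
d=snap('wrist','wrist9')"
```

```text
clk 12.38 pos [0.4136 0.1586 0.3807] yawY 83.3 -> cm [-0.04  0.62  8.11] turn 180.0 tilt -0.9986 j [ 0.48  0.09 -1.01  1.7   0.07  1.34  0.92] F [ 1.5 -1.4 -0.4] w 0.278
```

View pics/scene9c.png

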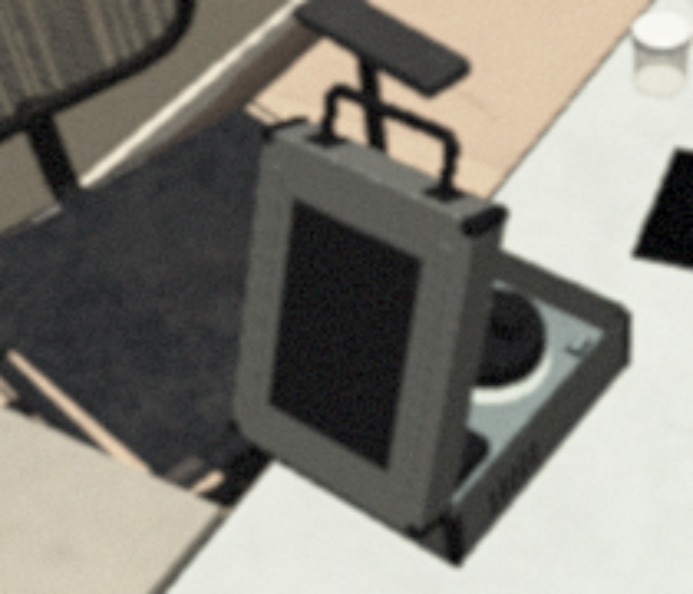

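View pics/wrist9.png

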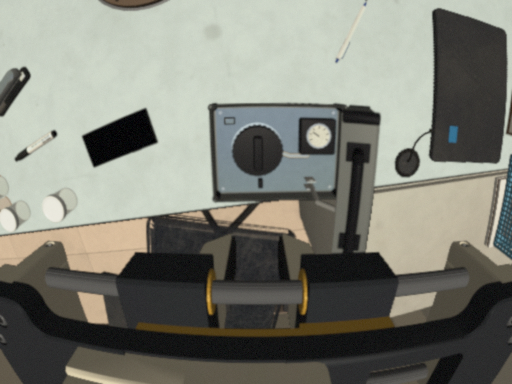

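The lid holds on the stay with the arm away. Before going for the cover I check that the gripper body clears the leaning lid, measuring the body's profile from earlier depth images.

```bash
python3 - <<'E'
from h import *
def prof(fn,pos,rv):
    d=np.load(fn);P=pts(d)[d['depth']>0];M=R.from_rotvec(rv).as_matrix();q=(P-pos)@M
    b=(-q[:,2]>-.01)&(-q[:,2]<.3)&(abs(q[:,0])<.12)&(abs(q[:,1])<.13);q=q[b]
    for z in np.arange(0,.3,.02):
        s=q[(-q[:,2]>=z)&(-q[:,2]<z+.02)]
        if len(s): print(round(z,2),len(s),'x',s[:,0].min().round(3),s[:,0].max().round(3),'y',s[:,1].min().round(3),s[:,1].max().round(3))
print('s6');prof('pics/scene6.npz',[0.4461,0.4062,0.3656],[.184,3.109,.039])
print('s2');prof('pics/scene2.npz',[.4379,.3256,.3196],[-.198,-3.133,.006])
print('s4');prof('pics/scene4.npz',[0.4649,0.1186,0.1463],[-2.354,-2.075,-.009])
# lid profile now
d=np.load('pics/scene9.npz');P=pts(d)
E
```

```text
s6
0.0 224 x -0.01 0.014 y -0.029 0.03
0.02 337 x -0.01 0.013 y -0.031 0.032
0.04 220 x -0.01 0.013 y -0.032 0.032
0.06 739 x -0.036 0.039 y -0.088 0.088
0.08 1686 x -0.038 0.039 y -0.093 0.095
0.1 2906 x -0.037 0.039 y -0.095 0.096
0.12 783 x -0.022 0.028 y -0.051 0.018
0.14 430 x -0.022 0.039 y -0.05 0.018
0.16 1132 x -0.027 0.039 y -0.051 0.038
0.18 570 x -0.018 0.044 y -0.029 0.043
0.2 1187 x -0.027 0.044 y -0.034 0.043
0.22 1156 x -0.02 0.043 y -0.032 0.042
0.24 1206 x -0.019 0.044 y -0.031 0.042
0.26 1411 x -0.019 0.043 y -0.032 0.046
0.28 1484 x -0.019 0.043 y -0.03 0.041
s2
0.0 270 x -0.046 0.049 y -0.02 0.022
0.02 249 x -0.01 0.013 y -0.023 0.023
0.04 92 x -0.003 0.013 y -0.025 0.024
0.06 595 x -0.036 0.038 y -0.088 0.087
0.08 1232 x -0.037 0.039 y -0.094 0.095
0.1 2134 x -0.036 0.039 y -0.095 0.095
0.12 585 x -0.023 0.028 y -0.051 0.018
0.14 299 x -0.022 0.038 y -0.05 0.017
0.16 815 x -0.027 0.039 y -0.051 0.038
0.18 415 x -0.023 0.044 y -0.028 0.043
0.2 852 x -0.025 0.044 y -0.034 0.043
0.22 817 x -0.02 0.042 y -0.031 0.042
0.24 839 x -0.021 0.042 y -0.029 0.043
0.26 974 x -0.024 0.042 y -0.028 0.048
0.28 1033 x -0.022 0.042 y -0.03 0.041
s4
0.0 85 x -0.01 0.012 y -0.03 0.029
0.02 127 x -0.01 0.014 y -0.031 0.03
0.04 78 x -0.009 0.013 y -0.032 0.031
0.06 245 x -0.035 0.039 y -0.088 0.086
0.08 573 x -0.037 0.039 y -0.094 0.092
0.1 1122 x -0.038 0.038 y -0.096 0.097
0.12 298 x -0.022 0.028 y -0.051 0.016
0.14 190 x -0.032 0.037 y -0.052 0.018
0.16 563 x -0.037 0.04 y -0.051 0.029
0.18 154 x -0.019 0.044 y -0.043 0.025
0.2 389 x -0.031 0.044 y -0.045 0.036
0.22 340 x -0.017 0.042 y -0.042 0.028
0.24 356 x -0.02 0.046 y -0.042 0.028
0.26 408 x -0.026 0.057 y -0.042 0.029
0.28 398 x -0.017 0.043 y -0.042 0.029
```

```bash
python3 - <<'E'
from h import *
d=np.load('pics/scene4.npz');P=pts(d)
C=(P[...,:2]-O)@np.c_[X,Y]
m=(np.hypot(C[...,0]+.027,C[...,1]-.002)<.05)&(P[...,2]>.06)
z=P[...,2][m];print(np.histogram(z,bins=np.arange(.06,.112,.004)))
t=m&(P[...,2]>.088);print('bar',t.sum(),C[t].mean(0),C[t].min(0),C[t].max(0))
t=m&(P[...,2]>.072)&(P[...,2]<.088);print('cov',t.sum(),C[t].mean(0),C[t].min(0),C[t].max(0))
d=np.load('pics/wrist9.npz');
for u,v,z in ((257,150,.098),(257,151,.079)):
    p=wray(d,u,v,z);print(case(p))
# phone corners etc
d=np.load('pics/top0.npz')
for u,v in ((269,203),(272,225),(315,198),(317,218)): print('phone',pray(d,u,v,.008))
goto(W(-.027,.0,.3),-6.7)
E
```

```text
(array([ 39,  49,  67, 412,  42,  23,  21,  27,  79,   9,   0,   0]), array([0.06 , 0.064, 0.068, 0.072, 0.076, 0.08 , 0.084, 0.088, 0.092,
       0.096, 0.1  , 0.104, 0.108]))
bar 6711 [-0.04490835 -0.01341079] [-0.0767435  -0.04797417] [-0.00890098  0.04388232]
cov 498 [-0.0314972   0.00687589] [-0.07502755 -0.03521621] [0.00389756 0.04296176]
[-0.03765538  0.00884658  0.098     ]
[-0.03705629  0.00369904  0.079     ]
phone [ 0.38600303 -0.02443001  0.008     ]
phone [ 0.31720603 -0.0318151   0.008     ]
phone [ 0.39851289 -0.16902878  0.008     ]
phone [ 0.3357221  -0.17252146  0.008     ]
clk 12.48 pos [0.4141 0.1488 0.3779] yawY 82.3 -> cm [0.13 1.66 7.85] turn 89.0 tilt -0.9989 j [ 0.49  0.09 -1.    1.71  0.07  1.34  0.92] F [ 0.7  0.5 -1. ] w 0.274
```

```bash
python3 - <<'E'
from h import *
for f in ('scene4','scene5'):
    d=np.load(f'pics/{f}.npz');P=pts(d)
    C=(P[...,:2]-O)@np.c_[X,Y]
    m=(np.hypot(C[...,0]+.03,C[...,1]-.002)<.05)
    t=m&(P[...,2]>.088)&(P[...,2]<.098);q=C[t].astype(np.float32);print('bar',t.sum(),q.mean(0),cv2.minAreaRect(q*1000))
    t=m&(P[...,2]>.071)&(P[...,2]<.078);q=C[t].astype(np.float32);print('cov',t.sum(),cv2.minEnclosingCircle(q*1000), cv2.fitEllipse(cv2.convexHull(q*1000)))
E
```

```text
bar 115 [-0.03473916  0.00501673] ((-35.52766799926758, 3.5340442657470703), (50.6642951965332, 15.959012031555176), 88.4913330078125)
cov 477 ((-35.98992919921875, 2.4635355472564697), 41.032745361328125) ((-36.18671417236328, 3.135687828063965), (78.27686309814453, 81.06021881103516), 130.10589599609375)
bar 115 [-0.03489383  0.00446291] ((-36.60213851928711, 3.3922805786132812), (16.930299758911133, 52.70229721069336), 1.0838021039962769)
cov 473 ((-36.44884490966797, 4.133291721343994), 40.95822525024414) ((-35.804622650146484, 3.7722535133361816), (78.24244689941406, 81.06257629394531), 129.90045166015625)
```

>>> arm_command([
  {"xyz": [0, 0.1, 0], "turn": 7, "jaw": 61},
  {"xyz": [0, 0.2, 0], "turn": 14, "jaw": 61},
  {"xyz": [0, 0.3, 0], "turn": 21, "jaw": 61},
  {"xyz": [0.1, 0.4, 0], "turn": 28, "jaw": 61},
  {"xyz": [0.1, 0.5, 0], "turn": 35, "jaw": 61},
])

```text
clock: 12.9
position: [0.4137, 0.1539, 0.3785]
ee_rot: [1.144, 2.898, 0.061]
force: [-0.6, 0.1, 0.6]
width: 0.587
```

```bash
python3 -c "
from h import *
goto(W(-.03,.002,.2),-6.7)"
```

```text
clk 12.90 pos [0.4137 0.1539 0.3785] yawY 46.9 -> cm [ 0.76  0.13 17.87] turn 53.6 tilt -0.9989 j [ 0.43  0.08 -0.94  1.7   0.07  1.34  0.29] F [-0.6  0.1  0.6] w 0.587
```

The scene depth gives the cover at case (−36, 3) mm with its top at z≈0.074 and the bar top at ≈0.094. The measured bar size, 51×16 mm, agrees with the data. I will come down with the body along the case's y, then turn under the lid.

>>> arm_command([
  {"xyz": [0, 0, 2], "turn": 7, "jaw": 61},
  {"xyz": [0, 0, 4], "turn": 14, "jaw": 61},
  {"xyz": [0, 0, 6], "turn": 21, "jaw": 61},
  {"xyz": [0, 0, 8], "turn": 28, "jaw": 61},
  {"xyz": [0, 0, 10], "turn": 35, "jaw": 61},
])

```text
clock: 13.32
position: [0.4175, 0.1566, 0.2782]
ee_rot: [1.978, 2.424, 0.07]
force: [-0.2, 0.2, -0.2]
width: 0.758
```

```bash
python3 -c "
from h import *
goto(W(-.038,.003,.13),-6.7);print(R.from_rotvec(observe()['ee_rot']).as_matrix()[:,2])"
```

```text
clk 13.32 pos [0.4175 0.1566 0.2782] yawY 11.5 -> cm [-0.16 -0.99 14.79] turn 18.2 tilt -0.9989 j [ 0.32  0.16 -0.88  1.89  0.14  1.11 -0.41] F [-0.2  0.2 -0.2] w 0.758
[ 0.0379356   0.02695662 -0.99891653]
```

>>> arm_command([
  {"xyz": [0, -0.2, 3.5], "turn": 7, "jaw": 61},
  {"xyz": [-0.1, -0.5, 7], "turn": 14, "jaw": 61},
  {"xyz": [-0.2, -0.8, 10.5], "turn": 18, "jaw": 61},
  {"xyz": [-0.2, -1, 13.5], "turn": 18, "jaw": 61},
  {"xyz": [-0.2, -1, 14.8], "turn": 18, "jaw": 61},
])

```text
clock: 13.73
position: [0.4118, 0.1556, 0.1268]
ee_rot: [2.34, 2.09, 0.066]
force: [-0.1, -0.2, 0.1]
width: 0.76
```

```bash
python3 -c "
from h import *
goto(W(-.038,.003,.079),-6.7)
d=snap('wrist','wrist10');d=snap('scene','scene10');cv2.imwrite('pics/scene10c.png',cv2.resize(d['frame'][130:310,80:290],None,fx=3.3,fy=3.3)[:,:,::-1])"
```

```text
clk 13.73 pos [0.4118 0.1556 0.1268] yawY -6.5 -> cm [0.02 0.03 4.78] turn 0.2 tilt -0.9991 j [ 0.15  0.34 -0.76  2.11  0.33  0.76 -0.93] F [-0.1 -0.2  0.1] w 0.760
```

View pics/wrist10.png

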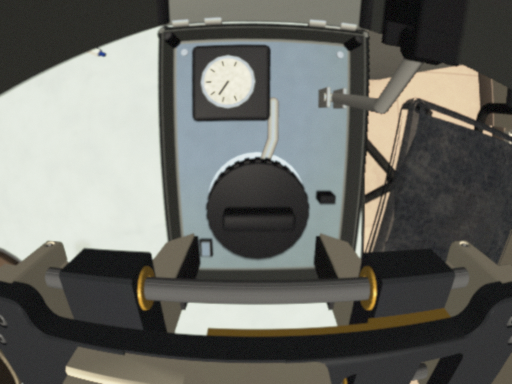

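View pics/scene10c.png

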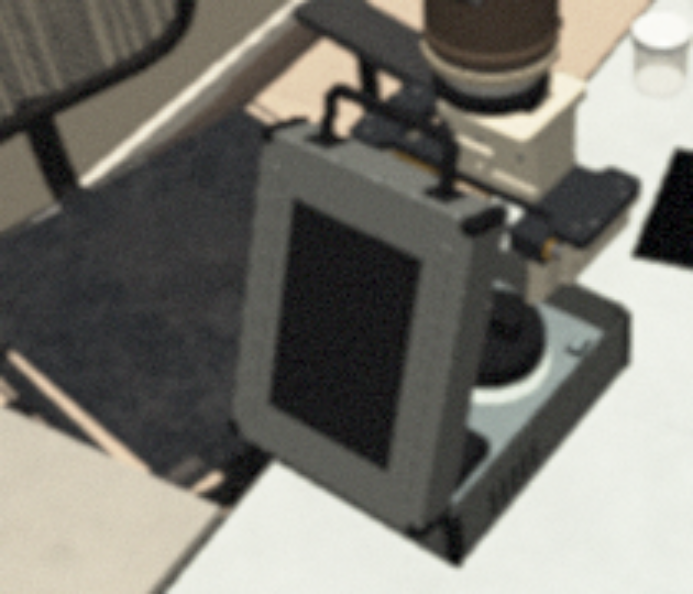

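```bash
python3 - <<'E'
from h import *
d=np.load('pics/wrist10.npz');
for u,v,z in ((258,212,.094),(258,228,.076),(225,215,.094),(292,215,.094),(258,208,.074)):
    p=wray(d,u,v,z);print(p,case(p))
E
```

```text
[0.41582841 0.16851542 0.094     ] [-0.02633653  0.00229195  0.094     ]
[0.41430438 0.14943147 0.076     ] [-0.04546732  0.00156234  0.076     ]
[0.39306028 0.16910488 0.094     ] [-0.02842725  0.02497155  0.094     ]
[0.43897743 0.16337619 0.094     ] [-0.02871926 -0.02130066  0.094     ]
[0.41609285 0.16475277 0.074     ] [-0.03004201  0.00158709  0.074     ]
```

>>> arm_command([
  {"xyz": [0, 0, 2], "turn": 0, "jaw": 61},
  {"xyz": [0, 0, 4], "turn": 0, "jaw": 61},
  {"xyz": [0, 0, 4.7], "turn": 0, "jaw": 61},
  {"xyz": [0, 0, 4.7], "turn": 7, "jaw": 61},
  {"xyz": [0, 0, 4.7], "turn": 14, "jaw": 61},
])

```text
clock: 14.25
position: [0.4146, 0.1576, 0.082]
ee_rot: [-2.582, -1.784, -0.067]
force: [0.3, 0.2, -0.6]
width: 0.759
```

```bash
python3 -c "
from h import *
goto(W(-.034,.003,.080),-96.7)"
```

```text
clk 14.25 pos [0.4146 0.1576 0.082 ] yawY -20.7 -> cm [ 0.3  -0.16  0.2 ] turn 76.0 tilt -0.9991 j [ 0.03  0.4  -0.63  2.16  0.38  0.65 -1.23] F [ 0.3  0.2 -0.6] w 0.759
```

>>> arm_command([
  {"xyz": [0, 0, 0], "turn": 7, "jaw": 61},
  {"xyz": [0, 0, 0], "turn": 14, "jaw": 61},
  {"xyz": [0, 0, 0], "turn": 21, "jaw": 61},
  {"xyz": [0, 0, 0], "turn": 28, "jaw": 61},
  {"xyz": [0, 0, 0], "turn": 35, "jaw": 61},
])

```text
clock: 14.67
position: [0.4157, 0.1581, 0.0836]
ee_rot: [-2.99, -0.912, -0.066]
force: [0.5, 0.7, -0.4]
width: 0.761
```

```bash
python3 -c "
from h import *
goto(W(-.034,.003,.080),-96.7)"
```

```text
clk 14.67 pos [0.4157 0.1581 0.0836] yawY -56.1 -> cm [ 0.02 -0.32  0.36] turn 40.6 tilt -0.999 j [-0.09  0.36 -0.48  2.17  0.28  0.62 -1.74] F [ 0.5  0.7 -0.4] w 0.761
```

>>> arm_command([
  {"xyz": [0, 0, 0.1], "turn": 7, "jaw": 61},
  {"xyz": [0, -0.1, 0.2], "turn": 14, "jaw": 61},
  {"xyz": [0, -0.1, 0.2], "turn": 21, "jaw": 61},
  {"xyz": [0, -0.1, 0.2], "turn": 28, "jaw": 61},
  {"xyz": [0, -0.1, 0.2], "turn": 34, "jaw": 61},
])

```text
clock: 15.08
position: [0.4163, 0.1598, 0.0833]
ee_rot: [-3.112, 0.012, -0.059]
force: [-0.7, -0.1, 0.0]
width: 0.756
```

```bash
python3 -c "
from h import *
goto(W(-.034,.003,.080),-96.7)
d=snap('wrist','wrist11')"
```

```text
clk 15.08 pos [0.4163 0.1598 0.0833] yawY -90.4 -> cm [-0.22 -0.11  0.32] turn 6.3 tilt -0.9989 j [-0.22  0.34 -0.32  2.18  0.18  0.6  -2.25] F [-0.7 -0.1  0. ] w 0.756
```

View pics/wrist11.png

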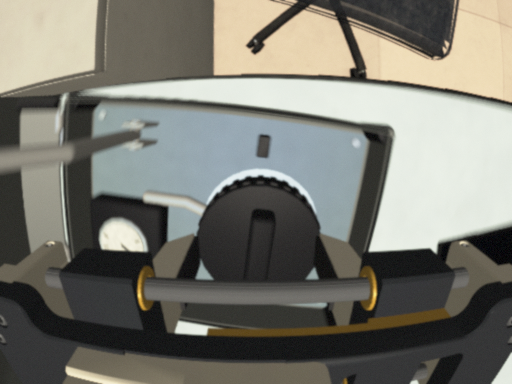

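The bar (u≈260) lies between the fingers, centred within about 3 mm. I finish the turn, lower a little and close gently.

>>> arm_command([
  {"xyz": [-0.1, 0.1, 0.2], "turn": 6, "jaw": 61},
  {"xyz": [-0.2, 0.1, 0.4], "turn": 6, "jaw": 120},
  {"xyz": [-0.2, 0.1, 0.4], "turn": 6, "jaw": 170},
  {"xyz": [-0.2, 0.1, 0.4], "turn": 6, "jaw": 190},
  {"xyz": [-0.2, 0.1, 0.4], "turn": 6, "jaw": 190},
], force=15)

```text
clock: 15.55
position: [0.4146, 0.1591, 0.0795]
ee_rot: [-3.105, 0.18, -0.057]
force: [0.0, 0.1, 1.3]
width: 0.524
```

```bash
python3 -c "
from h import *
goto(W(-.034,.003,.079),-96.7)
d=snap('wrist','wrist12')"
```

```text
clk 15.55 pos [0.4146 0.1591 0.0795] yawY -96.6 -> cm [-0.06 -0.18  0.05] turn 0.1 tilt -0.9989 j [-0.24  0.35 -0.29  2.19  0.17  0.58 -2.34] F [0.  0.1 1.3] w 0.524
```

View pics/wrist12.png

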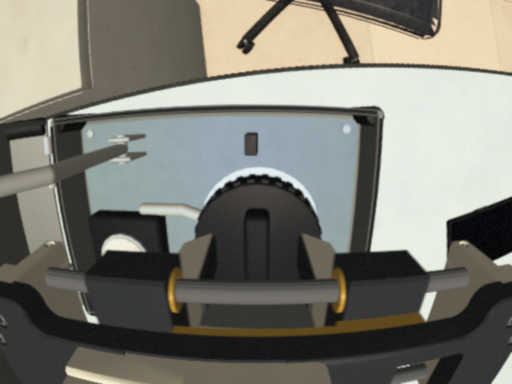

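>>> arm_command([
  {"xyz": [0, 0, 0], "turn": 0, "jaw": 190},
  {"xyz": [0, 0, 0], "turn": 0, "jaw": 205},
  {"xyz": [0, 0, 0], "turn": 0, "jaw": 215},
  {"xyz": [0, 0, 0], "turn": 0, "jaw": 230},
  {"xyz": [0, 0, 0], "turn": 0, "jaw": 255},
], force=15)

```text
clock: 16.02
position: [0.4146, 0.159, 0.0794]
ee_rot: [-3.105, 0.181, -0.056]
force: [0.1, 1.0, 0.2]
width: 0.15
```

>>> arm_command([
  {"xyz": [0, 0, 0], "turn": 0, "jaw": 255},
  {"xyz": [0, 0, 0], "turn": 0, "jaw": 255},
], force=25)

```text
clock: 16.18
position: [0.4146, 0.159, 0.0793]
ee_rot: [-3.105, 0.181, -0.056]
force: [0.6, -0.0, -0.5]
width: 0.155
```

```bash
python3 -c "
from h import *
goto(W(-.034,.003,.079),-96.7);s=observe();print(case(s['position']),s['width']*92,s['ft_torque'])"
```

```text
clk 16.18 pos [0.4146 0.159  0.0793] yawY -96.6 -> cm [-0.06 -0.19  0.04] turn 0.1 tilt -0.9989 j [-0.24  0.35 -0.29  2.19  0.17  0.58 -2.34] F [ 0.6 -0.  -0.5] w 0.155
[-0.03589566  0.00243034  0.07932603] 14.280499830170228 [-0.20850303  0.04578295  0.00108164]
```

>>> arm_command([
  {"xyz": [0, 0, 0.2], "turn": 0, "jaw": 255},
  {"xyz": [0, 0, 0.4], "turn": 0, "jaw": 255},
  {"xyz": [0, 0, 0.6], "turn": 0, "jaw": 255},
  {"xyz": [0, 0, 0.8], "turn": 0, "jaw": 255},
  {"xyz": [0, 0, 0.8], "turn": 0, "jaw": 255},
], force=40)

```text
clock: 16.6
position: [0.4146, 0.159, 0.0711]
ee_rot: [-3.106, 0.181, -0.056]
force: [-2.6, -1.7, 8.2]
width: 0.147
```

```bash
python3 -c "
from h import *
goto(W(-.036,.003,.0713),-96.7);s=observe();print(case(s['position']),s['width']*92,s['ft_torque'])"
```

```text
clk 16.60 pos [0.4146 0.159  0.0711] yawY -96.6 -> cm [-0.06  0.01 -0.02] turn 0.1 tilt -0.9989 j [-0.25  0.36 -0.29  2.19  0.18  0.56 -2.35] F [-2.6 -1.7  8.2] w 0.147
[-0.03589999  0.00237605  0.07112297] 13.520613403108538 [-0.51529797  0.50795366 -0.07297565]
```

Pressed 8.2 mm at 8.2 N, inside the given range. I twist anticlockwise.

>>> arm_command([
  {"xyz": [0, 0, 0], "turn": -3, "jaw": 255},
  {"xyz": [0, 0, 0], "turn": -7, "jaw": 255},
  {"xyz": [0, 0, 0], "turn": -12, "jaw": 255},
  {"xyz": [0, 0, 0], "turn": -17, "jaw": 255},
  {"xyz": [0, 0, 0], "turn": -22, "jaw": 255},
])

```text
clock: 17.02
position: [0.4153, 0.1597, 0.0716]
ee_rot: [-3.088, -0.423, -0.067]
force: [-0.3, -0.5, 7.7]
width: 0.147
```

```bash
python3 -c "
from h import *
goto(W(-.036,.0025,.0711),-6.7);s=observe();print(case(s['position']),s['width']*92,s['ft_torque'])"
```

```text
clk 17.02 pos [0.4153 0.1597 0.0716] yawY -74.4 -> cm [-0.11  0.05  0.04] turn -67.7 tilt -0.9988 j [-0.17  0.37 -0.39  2.19  0.25  0.57 -2.03] F [-0.3 -0.5  7.7] w 0.147
[-0.03511613  0.00173794  0.07156196] 13.53688662971531 [ 0.14826145  0.19967931 -0.0079161 ]
```

>>> arm_command([
  {"xyz": [0, 0, 0], "turn": -6, "jaw": 255},
  {"xyz": [-0.1, 0, 0.1], "turn": -13, "jaw": 255},
  {"xyz": [-0.1, 0, 0.1], "turn": -20, "jaw": 255},
  {"xyz": [-0.1, 0, 0.1], "turn": -27, "jaw": 255},
  {"xyz": [-0.1, 0, 0.1], "turn": -34, "jaw": 255},
])

```text
clock: 17.43
position: [0.4155, 0.1607, 0.0712]
ee_rot: [-2.837, -1.322, -0.079]
force: [-0.6, 1.8, 8.3]
width: 0.149
```

```bash
python3 -c "
from h import *
goto(W(-.036,.0025,.0711),-6.7);s=observe();print(case(s['position']),s['width']*92,s['ft_torque'])"
```

```text
clk 17.43 pos [0.4155 0.1607 0.0712] yawY -40.1 -> cm [-0.2   0.04 -0.  ] turn -33.4 tilt -0.9987 j [-0.04  0.4  -0.55  2.18  0.36  0.59 -1.54] F [-0.6  1.8  8.3] w 0.149
[-0.03409277  0.00175309  0.07116666] 13.728117177508413 [ 0.3872204   0.19094443 -0.0599255 ]
```

>>> arm_command([
  {"xyz": [-0.1, 0, 0], "turn": -7, "jaw": 255},
  {"xyz": [-0.1, 0, 0], "turn": -14, "jaw": 255},
  {"xyz": [-0.1, 0, 0], "turn": -21, "jaw": 255},
  {"xyz": [-0.1, 0, 0], "turn": -28, "jaw": 255},
  {"xyz": [-0.1, 0, 0], "turn": -33, "jaw": 255},
])

```text
clock: 17.85
position: [0.4149, 0.1613, 0.0715]
ee_rot: [2.343, 2.086, 0.084]
force: [-3.5, 2.0, 8.9]
width: 0.145
```

```bash
python3 -c "
from h import *
goto(W(-.036,.0025,.12),-6.7);s=observe();print(case(s['position']),s['width']*92,s['ft_torque'])"
```

```text
clk 17.85 pos [0.4149 0.1613 0.0715] yawY -6.7 -> cm [-0.06  0.17 -4.85] turn 0.0 tilt -0.9986 j [ 0.07  0.43 -0.7   2.17  0.47  0.63 -1.07] F [-3.5  2.   8.9] w 0.145
[-0.03357147  0.00236425  0.07150566] 13.348154405030668 [ 0.49018219  0.88982062 -0.07351965]
```

>>> arm_command([
  {"xyz": [0, 0, -0.5], "turn": 0, "jaw": 255},
  {"xyz": [-0.1, 0.1, -1.2], "turn": 0, "jaw": 255},
  {"xyz": [-0.1, 0.1, -2], "turn": 0, "jaw": 255},
  {"xyz": [-0.1, 0.1, -3], "turn": 0, "jaw": 255},
  {"xyz": [-0.1, 0.1, -4], "turn": 0, "jaw": 255},
])

```text
clock: 18.27
position: [0.4141, 0.1589, 0.1124]
ee_rot: [2.344, 2.086, 0.084]
force: [-0.3, -0.4, -0.1]
width: 0.151
```

```bash
python3 -c "
from h import *
goto(W(-.036,.0025,.2),-6.7);s=observe();print(case(s['position']),s['width']*92,s['ft_torque'])"
```

```text
clk 18.27 pos [0.4141 0.1589 0.1124] yawY -6.7 -> cm [ 0.34  0.37 -8.75] turn -0.0 tilt -0.9986 j [ 0.14  0.37 -0.76  2.13  0.38  0.72 -0.98] F [-0.3 -0.4 -0.1] w 0.151
[-0.03612127  0.00285348  0.11236679] 13.919790589260984 [-0.05307598 -0.06282525 -0.00530684]
```

>>> arm_command([
  {"xyz": [0, 0, -2], "turn": 0, "jaw": 255},
  {"xyz": [0, 0, -4], "turn": 0, "jaw": 255},
  {"xyz": [-1, 0.2, -6], "turn": 0, "jaw": 255},
  {"xyz": [-3, 0.5, -6], "turn": 0, "jaw": 255},
  {"xyz": [-5.5, 1, -6], "turn": 0, "jaw": 255},
])

```text
clock: 18.68
position: [0.4161, 0.1022, 0.1728]
ee_rot: [2.34, 2.087, 0.09]
force: [0.6, -1.0, -1.0]
width: 0.147
```

```bash
python3 -c "
from h import *
goto([.455,.016,.17],-6.7);s=observe();print(s['width']*92)
d=snap('scene','scene13');snap('top','top13')"
```

```text
clk 18.68 pos [0.4161 0.1022 0.1728] yawY -6.6 -> cm [-8.13  4.84  0.17] turn 0.1 tilt -0.9984 j [ 0.36  0.25 -0.82  2.09  0.23  0.84 -0.7 ] F [ 0.6 -1.  -1. ] w 0.147
13.556068452190301
```

View pics/scene13.png

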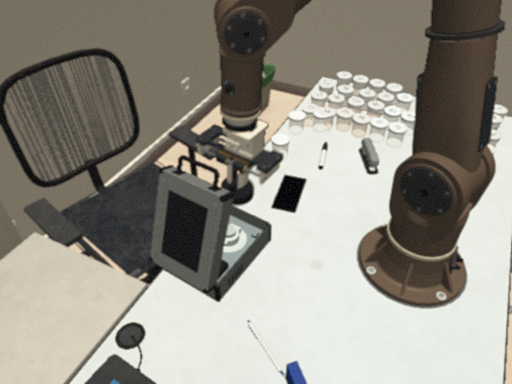

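The cover is in the gripper at px (240,190), the holder's white ring is bare, and the lid still stands. I carry the cover to the free desk in front.

>>> arm_command([
  {"xyz": [-1.6, 1, 0], "turn": 0, "jaw": 255},
  {"xyz": [-3.4, 2, 0], "turn": 0, "jaw": 255},
  {"xyz": [-5.2, 3, 0], "turn": 0, "jaw": 255},
  {"xyz": [-7, 4, 0], "turn": 0, "jaw": 255},
  {"xyz": [-8.1, 4.8, 0], "turn": 0, "jaw": 255},
])

```text
clock: 19.2
position: [0.4538, 0.0093, 0.1706]
ee_rot: [2.349, 2.076, 0.082]
force: [0.1, 0.2, -1.3]
width: 0.148
```

```bash
python3 -c "
from h import *
goto([.455,.016,.04],-6.7);s=observe();print(s['width']*92)
d=snap('scene','scene14');P=pts(d)
m=(P[...,2]<.2)&(P[...,2]>.1)&(abs(P[...,0]-.455)<.06)&(abs(P[...,1]-.016)<.06);q=P[m];print(np.histogram(q[:,2],bins=np.arange(.1,.2,.008)))"
```

```text
clk 19.20 pos [0.4538 0.0093 0.1706] yawY -7.1 -> cm [ 0.22 -0.47 13.07] turn -0.4 tilt -0.9986 j [ 0.52  0.29 -0.77  2.03  0.24  0.86 -0.5 ] F [ 0.1  0.2 -1.3] w 0.148
13.645753102270854
(array([  0,   0,   0,   0,   7,  70,  74, 166, 238,  29,  78,  56]), array([0.1  , 0.108, 0.116, 0.124, 0.132, 0.14 , 0.148, 0.156, 0.164,
       0.172, 0.18 , 0.188, 0.196]))
```

View pics/scene14.png

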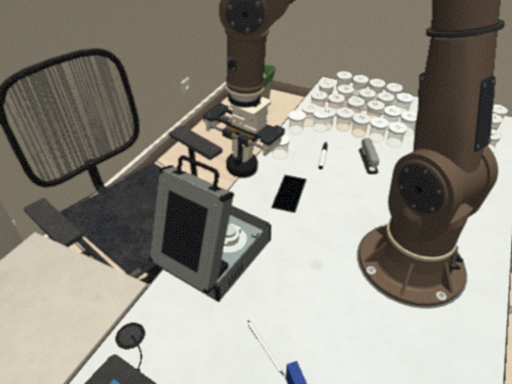

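>>> arm_command([
  {"xyz": [0, 0, 2.5], "turn": 0, "jaw": 255},
  {"xyz": [0.1, -0.1, 5.5], "turn": 0, "jaw": 255},
  {"xyz": [0.1, -0.2, 8.5], "turn": 0, "jaw": 255},
  {"xyz": [0.2, -0.4, 11], "turn": 0, "jaw": 255},
  {"xyz": [0.2, -0.5, 12.6], "turn": 0, "jaw": 255},
])

```text
clock: 19.67
position: [0.4548, 0.0145, 0.043]
ee_rot: [2.352, 2.073, 0.08]
force: [-0.3, -0.3, 0.0]
width: 0.144
```

```bash
python3 -c "
from h import *
goto([.455,.016,.031],-6.7)"
```

```text
clk 19.67 pos [0.4548 0.0145 0.043 ] yawY -7.2 -> cm [ 0.11 -0.05  1.2 ] turn -0.5 tilt -0.9987 j [ 0.35  0.49 -0.61  2.17  0.48  0.57 -0.74] F [-0.3 -0.3  0. ] w 0.144
```

>>> arm_command([
  {"xyz": [0, 0, 0.4], "turn": 0, "jaw": 255},
  {"xyz": [0, 0, 0.7], "turn": 0, "jaw": 255},
  {"xyz": [0, 0, 0.9], "turn": 0, "jaw": 255},
  {"xyz": [0, 0, 1.1], "turn": 0, "jaw": 255},
  {"xyz": [0, 0, 1.1], "turn": 0, "jaw": 255},
])

```text
clock: 20.08
position: [0.4565, 0.015, 0.033]
ee_rot: [2.351, 2.072, 0.083]
force: [-0.6, 0.6, 4.0]
width: 0.151
```

```bash
python3 -c "
from h import *
goto([.455,.016,.031],-6.7)"
```

```text
clk 20.08 pos [0.4565 0.015  0.033 ] yawY -7.3 -> cm [ 0.07 -0.17  0.2 ] turn -0.6 tilt -0.9986 j [ 0.33  0.5  -0.59  2.18  0.5   0.54 -0.76] F [-0.6  0.6  4. ] w 0.151
```

The desk is touched at 4 N. I release.

>>> arm_command([
  {"xyz": [0, 0, 0.1], "turn": 0, "jaw": 255},
  {"xyz": [0, 0, 0.1], "turn": 0, "jaw": 200},
  {"xyz": [0, 0, 0], "turn": 0, "jaw": 150},
  {"xyz": [0, 0, 0], "turn": 0, "jaw": 120},
  {"xyz": [0, 0, 0], "turn": 0, "jaw": 120},
])

```text
clock: 20.5
position: [0.4566, 0.0149, 0.0332]
ee_rot: [2.351, 2.072, 0.084]
force: [0.2, 0.4, -0.3]
width: 0.382
```

>>> arm_command([
  {"xyz": [0, 0, -1], "turn": 0, "jaw": 120},
  {"xyz": [0, 0, -3], "turn": 0, "jaw": 120},
  {"xyz": [0, 0, -6], "turn": 0, "jaw": 120},
  {"xyz": [0, 0, -10], "turn": 0, "jaw": 120},
  {"xyz": [0, 0, -14], "turn": 0, "jaw": 120},
])

```text
clock: 20.92
position: [0.4491, 0.0113, 0.1746]
ee_rot: [2.351, 2.075, 0.082]
force: [0.9, -1.5, -0.1]
width: 0.528
```

>>> arm_command([
  {"xyz": [-4, 0, -3], "turn": 0, "jaw": 120},
  {"xyz": [-8, 0, -5], "turn": 0, "jaw": 120},
  {"xyz": [-12, 0, -5], "turn": 0, "jaw": 120},
  {"xyz": [-16, 0, -5], "turn": 0, "jaw": 120},
  {"xyz": [-16, 0, -5], "turn": 0, "jaw": 120},
])

```text
clock: 21.33
position: [0.4256, -0.1561, 0.2194]
ee_rot: [2.358, 2.064, 0.079]
force: [-0.2, 0.0, 0.0]
width: 0.528
```

```bash
python3 - <<'E'
from h import *
goto([.455,.016,.031],-6.7)
d=snap('scene','scene15');P=pts(d);snap('top','top15');snap('wrist','wrist15')
m=(P[...,2]<.07)&(P[...,2]>.012)&(abs(P[...,0]-.457)<.06)&(abs(P[...,1]-.015)<.06);q=P[m];print(np.histogram(q[:,2],bins=np.arange(.01,.07,.004)))
t=q[(q[:,2]>.022)&(q[:,2]<.031)];A=np.c_[t[:,:2],np.ones(len(t))];c=np.linalg.lstsq(A,t[:,2],rcond=None)[0];print('cover top plane slope',c[:2],'mean',t.mean(0),'bar',q[q[:,2]>.04].mean(0))
# lid outer face plane
m=(P[...,2]<.26)&(P[...,2]>.1)&(P[...,1]>.2)&(P[...,1]<.36)&(P[...,0]>.37)&(P[...,0]<.47);q=P[m]
c=q.mean(0);n=np.linalg.svd(q-c,full_matrices=False)[2][2];print('lid n',n,'angle from horizontal',np.arccos(abs(n[2])),len(q))
E
```

```text
clk 21.33 pos [ 0.4256 -0.1561  0.2194] yawY -7.6 -> cm [16.81 -0.1  19.43] turn -0.9 tilt -0.9987 j [ 0.89  0.22 -0.73  1.96  0.14  0.98 -0.03] F [-0.2  0.   0. ] w 0.528
(array([  1,  11,  16, 101, 136,  14,  17,  15,  47,  28,   0,   0,   0,
         0]), array([0.01 , 0.014, 0.018, 0.022, 0.026, 0.03 , 0.034, 0.038, 0.042,
       0.046, 0.05 , 0.054, 0.058, 0.062, 0.066]))
cover top plane slope [0.00989964 0.01299071] mean [0.44418486 0.01238259 0.02628156] bar [0.4544288  0.01775842 0.04506631]
lid n [0.10823892 0.92906023 0.35373922] angle from horizontal 1.209230539519271 3021
```

View pics/scene15.png

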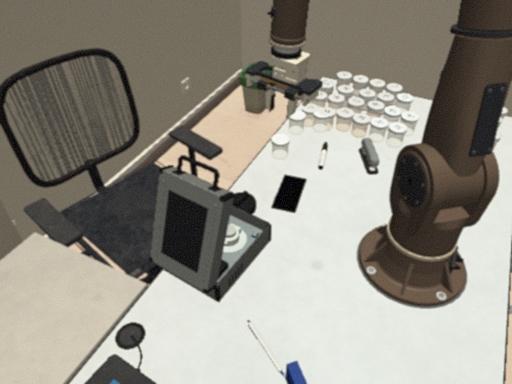

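View pics/wrist15.png

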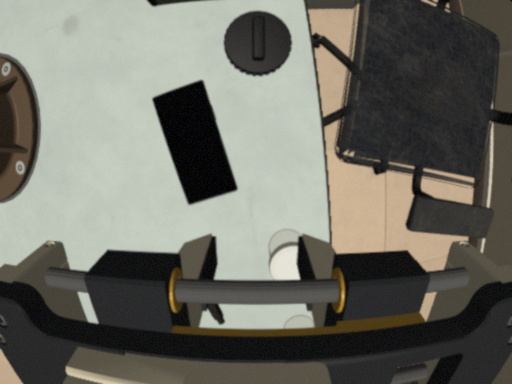

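The wrist view shows the cover right way up on the desk at px (258,43), with the phone untouched at (195,142). The scene depth puts the lid at 1.21 rad. All checks hold, so I hand in.

```bash
python3 -c "
from cell import sign_off
print(sign_off())"
```

```text
the job is handed in; nothing more can be done
None
```

The air sampler is ready for its filter change, and I handed the job in at about 21.5 s of the 72 s allowed; the hand-in reports no verdict.

**What I did**
- I gripped the lid by its handle and opened it to the rear stop, then flipped the stay up.
- I let the lid down onto the stay. The arm read about 11 N as it came to rest, and about 0 N once I let go.
- I pressed the cover down 8.2 mm (8.2 N), turned it 90° anticlockwise, lifted it off, and set it on the free desk in front of the case.

**Last checks**
- **Lid:** it stands at 1.21 rad by the scene depth, let go and not moving. I did not measure the distance from knob to keeper directly. I took it as seated from the lid's angle and its resistance.
- **Cover:** it lies right way up, with its top at z ≈ 0.026 m. That puts the grip's centre at about 0.036 m, and the slope is under 0.02 rad.
- **Bystanders:** the cup, marker and phone look untouched in the last pictures. I did not measure their positions again.
- **Robot:** the gripper is clear of everything.

**What disagreed**
- The cameras and the arm differed by about 3 mm along the case, so I took the arm's own reading from the handle grip.
- The views placed the cover up to 9 mm apart (27 to 36 mm forward of the case centre). The grasp confirmed the scene camera's 36 mm.
- The tool drifted about 3° off vertical during the work, with no visible effect.

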